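# Sort the pulled analyser modules into their colour trays and blank the empty bay

## Task

The opened analyser is going back without its two plug-in modules, which lie on the mat: slide the red module into the tray with the red liner and the blue module into the tray with the blue liner, each lying flat and wholly on its liner. Close the empty module bay of the analyser with its aluminium blanking cover, rib upwards, seated square and flush all round. Leave the tools and other things on the bench where they are.

Things in the scene. Friction and masses are not known exactly. Their poses are not given: they have to be found in the camera images.
- module_red: Red-topped plug-in module: plain closed box 90 (its x) x 100 (its y) x 26 mm high, flat upright sides, about 0.4 kg, loose, long axis roughly along world y at the start; too wide for the gripper both ways, so push it. Origin: centre of its underside. Starts nearer to or farther from the robot than the blue one. It stays where left; two fingertips set apart against a side steer it.
- module_blue: Blue-topped plug-in module, the same shape, size and mass as the red one.
- liner_red: Red liner lying in one of the two trays (either may have it): the red floor 130 (x) x 128 (y) mm of that tray, with red strips along its two side walls. Fixed. Origin: centre of the tray's floor in plan, at the height of the bench top; axes along the world's. The floor the module lies on is 3 mm above the bench.
- liner_blue: Blue liner in the other tray, the same in every other way.
- tray_left: Open-fronted sheet-steel tray on the robot's left (+y), fixed, axes as the world's, origin under the centre of its flat floor. Mouth towards -y, end wall at +y. Inside 130 mm wide (x), 128 mm long (y); walls 34 mm high, 3 mm thick. At the mouth a 20 mm ramp rises from the bench to the 3 mm floor, between 26 mm cheeks flared outwards by 35 degrees.
- tray_right: The mirror image on the robot's right (-y): mouth towards +y, end wall at -y.
- cover: Aluminium blanking cover: flat plate 66 (x) x 116 (y) x 8 mm with a black pull rib on top, 14 mm wide (x), 50 mm long (y), 22 mm above the plate (30 mm overall), to be pinched from above across its width. 0.16 kg. It lies rib up on the bench. Origin: centre of its underside. It fits either way round.
- analyser: Opened analyser, fixed: low aluminium chassis; the module bay is a black housing 86 (x) x 140 (y) x 62 mm high, open on top, in its front right corner. Origin: on the bench under the bay's centre; y along the bay. Chassis from 43 mm before to 235 behind (x), 73 mm right to 260 left (y) of it; front and right walls 50 mm high, rear 95, left 150; all within 120 mm of the bay is under 80 mm.
- bay_seat (a point): Centre of the ledge the cover rests on, in the recess round the bay's opening, 54 mm above the bench; axes as the analyser's. Recess 70 (x) x 120 (y) mm, 8 mm deep: the seated cover is flush with the rim, 2 mm play on each side; its upper 3 mm are chamfered outwards at 45 degrees. When seated, the cover's origin is at this point.
- screwdriver: Screwdriver, 190 mm long, lying on the bench. Bystander.
- screw_jar: Small screw jar with white cap, 48 mm across, 55 mm high. Bystander. Origin: centre of its underside.
- cup: Clear plastic cup, 68 mm across, 85 mm high. Bystander. Origin: centre of its underside.
- tape_roll: Yellow roll of tape lying flat, 84 mm across, 19 mm high. Bystander.
- multimeter: Orange multimeter lying flat, 85 x 175 x 36 mm. Bystander.
- fan: Black fan lying flat, 80 x 80 x 25 mm. Bystander.
There are look-alikes about, which are no part of the job. What is shaped like the module_red but pink or turquoise is not meant.

How it is judged:
At the end, for the whole second after the job is handed in: Each module flat (0.04 rad), at rest, in the tray of its colour: centre within 24 mm across and 18 mm along of the floor's centre, underside under 6.5 mm up. Cover at rest in the recess, rib up: within 4 mm of bay_seat in plan, 2 mm in height, tilt under 0.03, square within 0.07 rad (x of module_red in the frame of liner_red between -0.024 and 0.024 m and y of module_red in the frame of liner_red between -0.018 and 0.018 m and z of module_red in the frame of liner_red below 0.0065 m and angle between each of module_red, module_blue's own z axis and vertical below 0.04 rad and linear speed of each of module_red, module_blue, cover below 0.01 m/s and x of module_blue in the frame of liner_blue between -0.024 and 0.024 m and y of module_blue in the frame of liner_blue between -0.018 and 0.018 m and z of module_blue in the frame of liner_blue below 0.0065 m and z of cover in the frame of bay_seat between -0.002 and 0.002 m and horizontal distance between cover and bay_seat below 0.004 m and angle between cover's own z axis and vertical below 0.03 rad and angle between the y axis of cover and the y axis of analyser, either way round below 0.07 rad); the robot touches nothing.
It fails at once if a bystander on the bench (screwdriver, jar, cup, tape, multimeter, fan) is shifted by more than 40 mm (distance of any of screwdriver, screw_jar, cup, tape_roll, multimeter, fan from where it was at the start of the episode above 0.04 m).
It also fails if it takes over 67 s, if anything falls off the work surface, if the arm or the gripper's body presses on something with over 40 N, if the wrist force passes 120 N, or if a joint passes its speed limit or range.

## Robot

A 6-joint arm with a two-finger parallel gripper is mounted at the origin on the work surface. World frame = base frame: x ahead of the robot, y to its left, z up, the work surface at z = 0. Lengths are in m, angles in rad, forces in N, time in s.
With the tool pointing down it reaches from about 0.15 to 0.775 m from the base axis. Payload 6.1 kg.
Tool frame: the origin (TCP) lies between the finger pads; the fingertips stand manip.tip_reach ahead of it and the grasp point (between the pads) lies 2 mm behind it (manip.tip_reach is the distance from the TCP to the fingertips, in m); z points along the fingers, y is the line along which they close (so a half turn about z gives the same grasp; the last joint's range is limited). The gripper opens to 85 mm and grips with 20 to 120 N. Pads are 22 mm wide; open, the fingers measure 114 mm over their backs; the gripper's body (76 mm by 85 mm) begins 54 mm behind the grasp point. The pads swing forward as they close: fully open they stand 13 mm farther back than shut.
Start: joints at [1.331, 0.126, -0.04, 1.405, 0, 1.571], TCP at [0.125, 0.51, 0.222] pointing down, gripper open.
Joint ranges: [-2.72, 2.72], [-0.95, 1.95], [-1.27, 1.35], [-1.78, 2.02], [-1.46, 1.47], [-3.14, 3.14]. Speed limits (rad/s): [2.39, 2.39, 3.01, 3.14, 3.14, 3.14].

## Interface

Orientations are given as a rotation vector (axis times angle).
In Python, from workcell import manip gives the robot as it stands. The module is installed in compiled form; this text tells all that it offers.
- The arm moves only by the tool servo_tool, never from a script. Its argument "plan" is text: rows parted by semicolons, each of 5 numbers parted by spaces: the shift along the tool's x, y, z as a fraction of full scale, then the turn about the tool's z as a fraction of full scale, then the opening, from 0 (shut) to 1 (fully open). In form: x y z turn jaw; .... A call has 1 to 8 rows; each row is the pose to reach, as a shift and turn from the pose commanded when the call began, along the tool's axes at that moment; what a row does not reach only later rows make up. Full scale, the value 1, is 0.15 m for a shift and pi/2 rad for a turn. A row lasts 1/10 s, in which the tool goes at most 50 mm and 8.59 degrees, less where a joint would pass 70% of its speed; a pose out of reach is approached as far as the arm can. A call with a number of a shift or a turn outside -1 to 1 is refused whole. A call with a gripper value outside its range is refused whole. The fingers move at their own pace and stop on an object; the grip force is fixed at half the most. Time passes only in rows, so rows that repeat a pose let the fingers close. It gives the time, the measured TCP pose, the force, the opening and the grip force at its end, in the units of the state.
- manip.sense(): the state, without advancing time (a new reading comes with each control period).
- manip.read_camera(name): name is "scene" or "side" or "wrist"; returns a dict with "frame" (480x640x3 uint8, blue, green, red), "fx", "fy", "cx", "cy" (pixels), "xyz" and "orientation" of the camera in the world. Camera axes: x right, y up, looking along -z (the intrinsics and any distortion apply to the point x, -y, -z); pixel columns grow to the right and rows downward; lengths in m; the calibration is good to about 2 mm. The wrist camera is an equidistant fisheye: a pixel r from the principal point sees the ray r / f radians off the axis. A picture is of the moment at which its call begins. There is no depth.
- manip.hand_in(): hands the job in; it is judged then, once.
The state is a dict: "time_s": time; "q": joint angles; "qvel": joint speeds; "tau": joint torques, N m; "eef_pos": TCP position; "tcp_rot": TCP orientation; "ft_force": force on the tool from outside, world axes, zero at the start; "moment": the same for the moment, N m; "finger_gap": finger opening in m; "finger_force": force on a finger pad.
Only numpy, scipy, OpenCV 4.12 (cv2) and the standard library are available. Lean on these libraries where they do the work, as an engineer would, in place of code of your own. Each camera call takes 0.05 s, during which the arm holds its last target. There are 200 camera calls.

## Working session

There is one attempt and no reset: what is moved stays moved. The work goes in short steps, Python scripts to look and compute and a tool call to move; the robot and the scene stay as the last step left them, time stands still between calls to the robot, and variables do not carry over. Pictures are saved under pics/ and viewed, at most 10 in all, crops included, and the job is handed in when it is done.

Besides the shell and the picture viewer there is one more tool, called after "Emit:" as name(argument=value, ...) on one line, values as JSON. servo_tool: Moves the arm, as the interface text tells. Its arguments: {"type":"object","properties":{"plan":{"type":"string"}},"required":["plan"]}

```bash
ls; mkdir -p pics
python3 - <<'E'
from workcell import manip
import cv2,numpy as np
s=manip.sense();print({k:np.round(v,3) for k,v in s.items()},manip.tip_reach)
for n in("scene","side"):
    c=manip.read_camera(n);cv2.imwrite(f"pics/{n}0.png",c["frame"]);np.save(f"pics/{n}0.npy",c,allow_pickle=True)
    print({k:c[k] for k in c if k!="frame"})
E
```

```text
pics
{'time_s': np.float64(0.0), 'q': array([ 1.331,  0.126, -0.041,  1.405, -0.   ,  1.571]), 'qvel': array([-0.001, -0.002, -0.001,  0.   ,  0.   , -0.   ]), 'tau': array([ 0.0000e+00, -4.3592e+01,  3.5292e+01,  1.7000e-02,  0.0000e+00,
        0.0000e+00]), 'eef_pos': array([0.125, 0.51 , 0.221]), 'tcp_rot': array([-3.760e-01, -3.119e+00,  2.000e-03]), 'ft_force': array([ 0.338, -0.312,  0.187]), 'moment': array([ 0.02 , -0.015, -0.034]), 'finger_force': np.float64(0.0), 'finger_gap': np.float64(0.085)} 0.017
{'fx': 587.1184344769963, 'fy': 587.1184344769963, 'cx': 320.21151478142855, 'cy': 232.75078341551426, 'xyz': array([ 1.42498125, -0.48305565,  1.10802404]), 'orientation': array([0.66336783, 0.43108671, 1.07515812])}
{'fx': 465.8763124445074, 'fy': 465.8763124445074, 'cx': 323.50087181243646, 'cy': 242.4429917101466, 'xyz': array([0.39533506, 0.86640943, 0.72422429]), 'orientation': array([ 0.09430401, -1.36599852, -2.64719751])}
```

View pics/scene0.png

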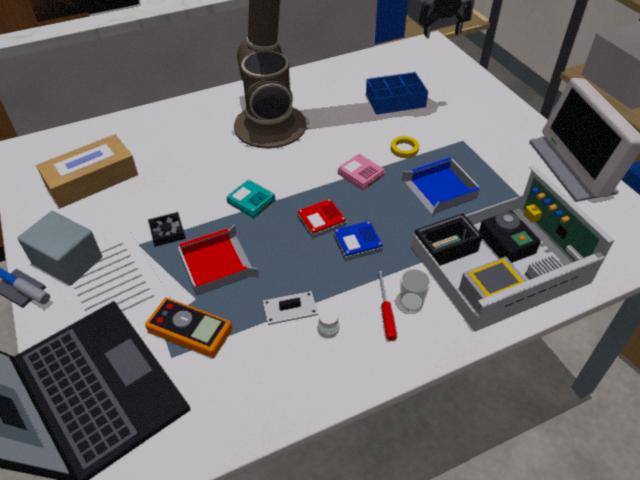

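View pics/side0.png

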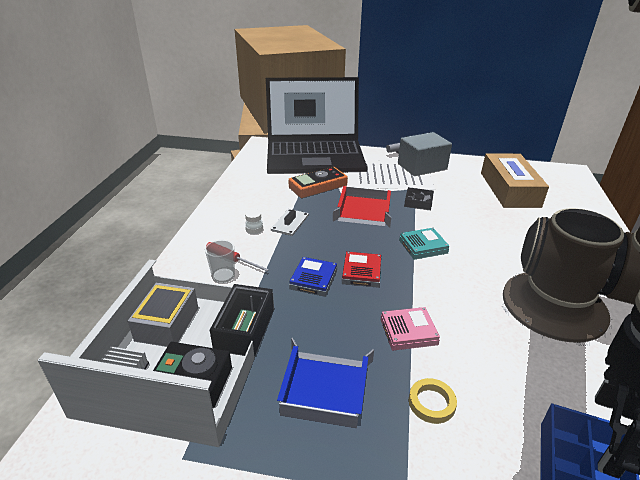

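The scene picture shows these candidates:
- Red-like boxes: red at (322,216), pink at (361,171) and turquoise at (250,197). The red one at (322,216) is module_red, since pink and turquoise are excluded.
- module_blue is at (358,238).
- The red tray is at (215,260), on the robot's right. The blue tray is at (442,185), on the left.
- The cover is at (290,305) and the bay at (447,238).

In the side picture, red is at (362,267), blue at (313,275) and the cover at (290,220). Next I'll rectify the images to plan views and measure.

```bash
cat > h.py <<'E'
import cv2,numpy as np
from scipy.spatial.transform import Rotation as R
X0,X1,Y0,Y1=0.1,0.85,-0.5,0.55
def project(c,P):
    p=(np.asarray(P)-c["xyz"])@R.from_rotvec(c["orientation"]).as_matrix()
    return np.stack([c["cx"]+c["fx"]*p[:,0]/-p[:,2],c["cy"]+c["fy"]*-p[:,1]/-p[:,2]],1)
def plan(c,z,s=1000):
    """plan view at height z, 1 px = 1/s m: column = (Y1-y)*s, row = (X1-x)*s (x up, y left)"""
    W=np.float32([[X0,Y0,z],[X0,Y1,z],[X1,Y0,z],[X1,Y1,z]])
    dst=np.float32([[(Y1-p[1])*s,(X1-p[0])*s] for p in W])
    H=cv2.getPerspectiveTransform(project(c,W).astype(np.float32),dst)
    return cv2.warpPerspective(c["frame"],H,(int((Y1-Y0)*s),int((X1-X0)*s)),flags=cv2.INTER_CUBIC)
def blobs(img,lo,hi,amin=1500):
    m=cv2.inRange(cv2.cvtColor(img,cv2.COLOR_BGR2HSV),np.array(lo),np.array(hi))
    m=cv2.morphologyEx(m,cv2.MORPH_CLOSE,np.ones((9,9)))
    o=[]
    for k in cv2.findContours(m,cv2.RETR_EXTERNAL,cv2.CHAIN_APPROX_NONE)[0]:
        if cv2.contourArea(k)>amin:
            (u,v),(w,h),a=cv2.minAreaRect(k);o.append((round(X1-v/1000,4),round(Y1-u/1000,4),round(w),round(h),round(a,1)))
    return o
RED=((0,150,70),(5,255,255));BLUE=((110,150,60),(130,255,255))
E
python3 - <<'E'
from h import *
for n in("scene","side"):
    c=np.load(f"pics/{n}0.npy",allow_pickle=True).item()
    for z in(.026,.003):
        i=plan(c,z);print(n,z,"R",blobs(i,*RED),"B",blobs(i,*BLUE))
    a=plan(c,.062)[50:500,0:550]; 
    cv2.imwrite(f"pics/{n}_bay.png",a)
c=np.load("pics/scene0.npy",allow_pickle=True).item()
d=np.load("pics/side0.npy",allow_pickle=True).item()
# composite: bay crops from z=.062, cover crops z=.008
def crop(c,z,x,y,r=.1,s=3):
    i=plan(c,z); v,u=int((X1-x)*1000),int((Y1-y)*1000); k=int(r*1000)
    return cv2.resize(i[v-k:v+k,u-k:u+k],None,fx=s,fy=s,interpolation=cv2.INTER_CUBIC)
bx=project
def inv(c,u,v,z):
    r=R.from_rotvec(c["orientation"]).as_matrix()@np.array([(u-c["cx"])/c["fx"],-(v-c["cy"])/c["fy"],-1]);t=(z-c["xyz"][2])/r[2];return c["xyz"]+t*r
for nm,u,v,z in(("bay",447,235,.062),("cover",290,306,.008),("cup",412,302,0),("jar",328,331,0),("sd tip",380,273,0),("sd end",391,336,.01),("turq",250,197,.026),("pink",361,170,.026),("fan",167,229,.02),("tape",405,147,.01)):print(nm,np.round(inv(c,u,v,z),3))
for nm,u,v,z in(("bay",245,312,.062),("cover",290,222,.008),("cup",222,275,0),("jar",254,230,0)):print(nm,np.round(inv(d,u,v,z),3))
b=inv(c,447,235,.062);o=inv(c,290,306,.008)
cv2.imwrite("pics/crops.png",np.vstack([np.hstack([crop(q,.062,b[0],b[1],s=1.5) for q in(c,d)]),np.hstack([crop(q,.008,o[0],o[1],s=1.5) for q in(c,d)])])[:600])
print(b,o)
E
```

```text
scene 0.026 R [(0.4516, -0.0349, 90, 99, 88.0), (0.4635, -0.3335, 147, 125, 90.0), (0.8075, -0.0378, 23, 98, 20.3)] B [(0.1265, 0.406, 51, 194, 90.0), (0.4695, 0.322, 153, 150, 90.0), (0.5603, 0.0153, 101, 95, 6.8)]
scene 0.003 R [(0.4309, -0.0253, 93, 100, 88.5), (0.443, -0.3305, 150, 127, 90.0), (0.7983, -0.0296, 23, 108, 21.2)] B [(0.113, 0.433, 24, 140, 90.0), (0.449, 0.3395, 156, 153, 90.0), (0.5417, 0.0262, 103, 97, 6.3)]
side 0.026 R [(0.4435, -0.0262, 87, 101, 87.2), (0.47, -0.3245, 148, 183, 90.0)] B [(0.4765, 0.319, 130, 149, 0.0), (0.5544, 0.0251, 106, 89, 6.3)]
side 0.003 R [(0.445, -0.0555, 90, 104, 87.1), (0.4721, -0.3638, 152, 190, 89.5)] B [(0.479, 0.3015, 134, 154, 0.4), (0.5593, -0.0027, 109, 92, 6.8)]
bay [0.675 0.198 0.062]
cover [ 0.67  -0.216  0.008]
cup [0.775 0.047 0.   ]
jar [ 0.763 -0.164  0.   ]
sd tip [0.667 0.022 0.   ]
sd end [ 0.84  -0.047  0.01 ]
turq [ 0.307 -0.177  0.026]
pink [0.337 0.142 0.026]
fan [ 0.321 -0.409  0.02 ]
tape [0.286 0.317 0.01 ]
bay [0.657 0.218 0.062]
cover [ 0.665 -0.204  0.008]
cup [0.775 0.046 0.   ]
jar [ 0.756 -0.157  0.   ]
[0.67525324 0.19767711 0.062     ] [ 0.66956613 -0.21585606  0.008     ]
```

View pics/crops.png

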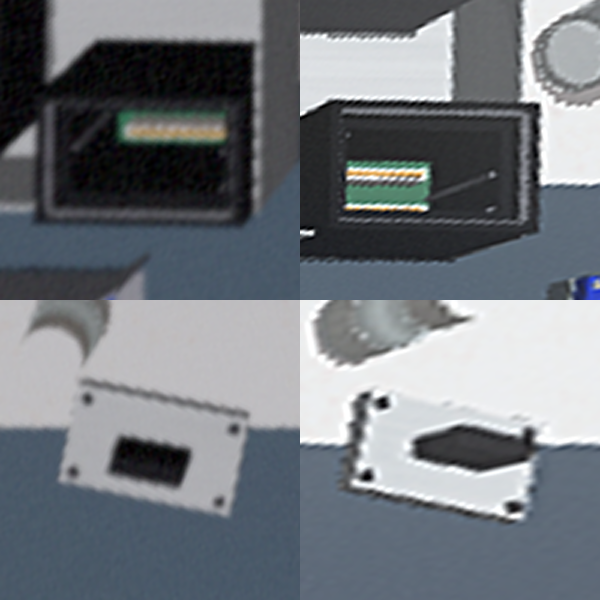

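The crops show the bay at about x .665, y .204. The cover is at about x .669, y -.217 and turned about -12°. The two fixed cameras disagree by about 8 mm, so I'll use the wrist camera as a third view.

```bash
cat > go.py <<'E'
"""python3 go.py x y z yaw [x y z yaw ...]: tool-axis numbers of successive calls; yaw = heading of tool y in deg"""
import sys
from h import *
from workcell import manip
s=manip.sense();T=R.from_rotvec(s["tcp_rot"]).as_matrix();p=s["eef_pos"]
yaw=np.degrees(np.arctan2(T[1,1],T[0,1]))
print("at",np.round(p,4),"yaw",round(yaw,2),"t",round(s["time_s"],2),"F",np.round(s["ft_force"],1),"gap",round(float(s["finger_gap"]),3))
v=np.array(sys.argv[1:],float).reshape(-1,4)
for w in v:
    a=np.radians(yaw);y=np.array([np.cos(a),np.sin(a),0]);x=np.array([-y[1],y[0],0])@np.diag([1,1,1]);x=np.cross(y,[0,0,-1])
    d=w[:3]-p;t=-(w[3]-yaw)/90
    print(np.round([d@x/.15,d@y/.15,-d[2]/.15,t],3),"rows",round(max(np.linalg.norm(d)/.05,abs(t)*90/8.59),1));p=w[:3];yaw=w[3]
E
python3 go.py .2 .40 .25 10 .30 .26 .30 0 .40 .15 .33 0 .44 .0 .33 0
```

```text
at [0.1246 0.5096 0.2213] yaw 76.26 t 0.1 F [-0.7 -1.   0.3] gap 0.085
[-0.662 -0.59  -0.191  0.736] rows 7.7
[-1.035  0.494 -0.333  0.111] rows 3.6
[-0.733  0.667 -0.2   -0.   ] rows 3.0
[-1.     0.267 -0.    -0.   ] rows 3.1
```

Emit:
servo_tool(plan="-0.66 -0.59 -0.19 0.74 0.6; -0.66 -0.59 -0.19 0.74 0.6; -0.66 -0.59 -0.19 0.74 0.6; -0.66 -0.59 -0.19 0.74 0.6; -0.66 -0.59 -0.19 0.74 0.6; -0.66 -0.59 -0.19 0.74 0.6; -0.66 -0.59 -0.19 0.74 0.6; -0.66 -0.59 -0.19 0.74 0.6")

```text
time_s: 0.9
eef_pos: [0.1998, 0.4002, 0.2501]
tcp_rot: [2.033, 2.395, -0.001]
ft_force: [0.7, 0.5, -0.2]
finger_gap: 0.0515
finger_force: 0.0
```

Emit:
servo_tool(plan="-1 0.5 -0.33 0.11 0.6; -1 0.5 -0.33 0.11 0.6; -1 0.5 -0.33 0.11 0.6; -1 0.5 -0.33 0.11 0.6")

```text
time_s: 1.3
eef_pos: [0.3001, 0.2629, 0.3011]
tcp_rot: [2.228, 2.214, 0.001]
ft_force: [0.2, 0.2, 0.3]
finger_gap: 0.0515
finger_force: 0.0
```

Emit:
servo_tool(plan="-0.73 0.67 -0.2 0 0.6; -0.73 0.67 -0.2 0 0.6; -0.73 0.67 -0.2 0 0.6")

```text
time_s: 1.6
eef_pos: [0.3986, 0.1548, 0.33]
tcp_rot: [-2.226, -2.217, -0.0]
ft_force: [0.6, 1.2, -0.3]
finger_gap: 0.0513
finger_force: 0.0
```

Emit:
servo_tool(plan="-1 0.27 0 0 0.6; -1 0.27 0 0 0.6; -1 0.27 0 0 0.6; -1 0.27 0 0 0.6; -1 0.27 0 0 0.6")

```text
time_s: 2.1
eef_pos: [0.4378, 0.0049, 0.3292]
tcp_rot: [-2.23, -2.212, 0.001]
ft_force: [-0.3, -0.1, -0.2]
finger_gap: 0.0512
finger_force: 0.0
```

```bash
python3 go.py
python3 - <<'E'
from workcell import manip
import cv2,numpy as np
c=manip.read_camera("wrist");cv2.imwrite("pics/w1.png",c["frame"]);np.save("pics/w1.npy",c,allow_pickle=True)
print({k:c[k] for k in c if k!="frame"})
E
```

```text
at [0.4378 0.0049 0.3292] yaw -0.46 t 2.1 F [-0.3 -0.1 -0.2] gap 0.051
{'fx': 371.64829954431775, 'fy': 371.64829954431775, 'cx': 324.5303109998609, 'cy': 241.9484751478141, 'xyz': array([0.43908538, 0.08202518, 0.48152096]), 'orientation': array([-0.30453766,  0.00240626, -0.00809158])}
```

View pics/w1.png

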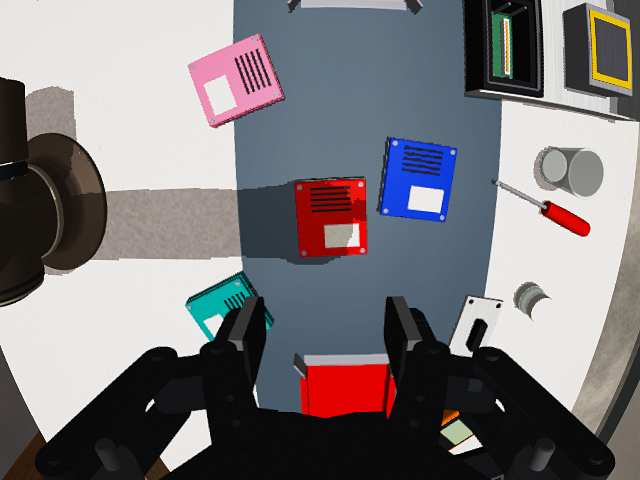

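The wrist view shows the red module at (331,217), the blue at (418,180), the cover at (478,325), the bay at (505,40) and the red tray mouth at (345,358). I'll rectify this fisheye image in the same way.

```bash
cat >> h.py <<'E'
def planw(c,z,s=1000):
    """plan view from the wrist fisheye"""
    v,u=np.mgrid[0:int((X1-X0)*s),0:int((Y1-Y0)*s)]
    p=(np.stack([X1-v/s,Y1-u/s,np.full(u.shape,z)],-1)-c["xyz"])@R.from_rotvec(c["orientation"]).as_matrix()
    r=np.hypot(p[...,0],p[...,1]);k=np.arctan2(r,-p[...,2])/np.maximum(r,1e-9)*c["fx"]
    return cv2.remap(c["frame"],np.float32(c["cx"]+p[...,0]*k),np.float32(c["cy"]-p[...,1]*k),cv2.INTER_CUBIC)
E
python3 - <<'E'
from h import *
c=np.load("pics/w1.npy",allow_pickle=True).item()
for z in(.026,.003):
    i=planw(c,z);print(z,"R",blobs(i,*RED),"B",blobs(i,*BLUE))
L=lambda n:np.load(f"pics/{n}0.npy",allow_pickle=True).item()
a,b=L("scene"),L("side")
def crop(i,x,y,r=.1,s=1.9):
    v,u=int((X1-x)*1000),int((Y1-y)*1000); k=int(r*1000)
    return cv2.resize(i[v-k:v+k,u-k:u+k],None,fx=s,fy=s,interpolation=cv2.INTER_CUBIC)
B=(.665,.205);C=(.668,-.217)
row=lambda P,z:np.hstack([crop(f(q,z),*P,r=.1,s=1.33) for f,q in((plan,a),(plan,b),(planw,c))])
o=np.vstack([row(B,.062),row(C,.008)]);print(o.shape);cv2.imwrite("pics/cr2.png",o)
E
```

```text
0.026 R [(0.446, -0.0304, 87, 98, 87.8), (0.4725, -0.312, 118, 151, 1.8), (0.7948, -0.029, 25, 107, 21.4)] B [(0.5563, 0.0187, 99, 89, 6.5)]
0.003 R [(0.4465, -0.0359, 92, 103, 87.8), (0.4744, -0.3313, 123, 159, 2.0), (0.8069, -0.033, 26, 100, 19.2)] B [(0.5622, 0.0156, 103, 94, 6.5)]
(532, 798, 3)
```

View pics/cr2.png

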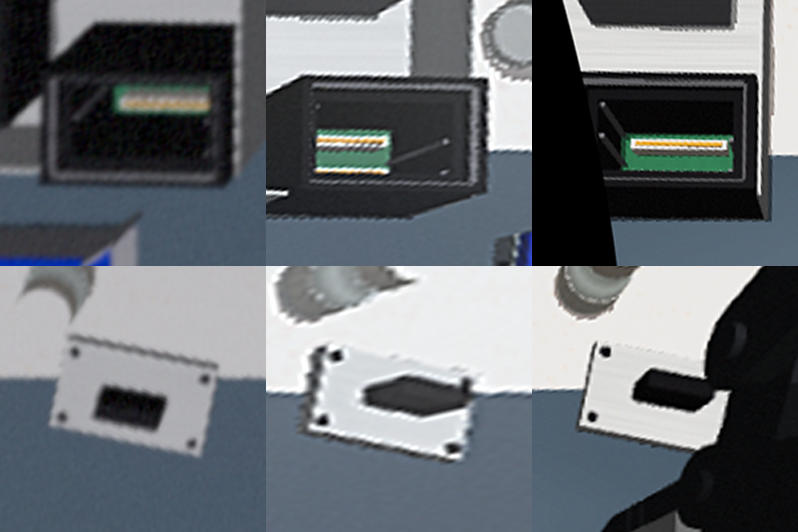

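Wrist readings, which fall midway between the two fixed cameras:
- Red module: (.446, -.030), yaw +2.2°.
- Blue module: (.556, .019), yaw -6.5°.
- Red tray: about x .474, y -.326.

I'll go down behind the red module.

```bash
python3 go.py .445 .06 .18 2.2 .445 .06 .03 2.2
```

```text
at [0.4376 0.0061 0.3294] yaw -0.33 t 2.15 F [-0.3  0.6 -0.2] gap 0.051
[ 0.36   0.047  0.996 -0.028] rows 3.2
[ 0.  0.  1. -0.] rows 3.0
```

Emit:
servo_tool(plan="0.36 0.05 0.99 -0.03 0.6; 0.36 0.05 0.99 -0.03 0.6; 0.36 0.05 0.99 -0.03 0.6; 0.36 0.05 0.99 -0.03 0.6")

```text
time_s: 2.55
eef_pos: [0.4416, 0.0627, 0.1758]
tcp_rot: [-2.164, -2.27, 0.01]
ft_force: [0.2, -0.1, 0.4]
finger_gap: 0.0518
finger_force: 0.0
```

Emit:
servo_tool(plan="0 0 0.3 0 0.6; 0 0 0.6 0 0.6; 0 0 0.8 0 0.6; 0 0 0.95 0 0.6; 0 0 1 0 0.6; 0 0 1 0 0.6")

```text
time_s: 3.15
eef_pos: [0.4457, 0.0609, 0.0318]
tcp_rot: [-2.172, -2.27, 0.0]
ft_force: [-0.6, 0.5, 0.0]
finger_gap: 0.0517
finger_force: 0.0
```

```bash
python3 go.py .451 -.035 .03 1.5 .461 -.130 .03 0 .472 -.24 .03 0
python3 - <<'E'
from workcell import manip
from h import *
print(manip.tip_reach)
c=manip.read_camera("scene");print(blobs(plan(c,.026),*RED))
E
```

```text
at [0.4457 0.0609 0.0318] yaw 2.54 t 3.15 F [-0.6  0.5  0. ] gap 0.052
[-0.64   0.007  0.012  0.012] rows 1.9
[-0.635  0.05  -0.     0.017] rows 1.9
[-0.733  0.073 -0.    -0.   ] rows 2.2
0.017
[(0.4506, -0.0349, 93, 99, 86.4), (0.4635, -0.334, 147, 124, 90.0), (0.8073, -0.0378, 23, 98, 20.0)]
```

Emit:
servo_tool(plan="-0.1 0 0.03 0 0.6; -0.18 0 0.03 0 0.6; -0.26 0.005 0.03 0 0.6; -0.34 0.01 0.03 0 0.6; -0.42 0.015 0.03 0 0.6; -0.5 0.02 0.03 0.01 0.6; -0.58 0.025 0.03 0.01 0.6; -0.66 0.03 0.03 0.01 0.6")

```text
time_s: 4.0
eef_pos: [0.4543, -0.0396, 0.0266]
tcp_rot: [-2.191, -2.251, 0.0]
ft_force: [-0.2, 0.5, 0.7]
finger_gap: 0.0508
finger_force: 0.0
```

```bash
python3 go.py .461 -.130 .027 0
python3 - <<'E'
from workcell import manip
from h import *
for n in("scene","side"):
    c=manip.read_camera(n);i=plan(c,.026);print(blobs(i,*RED),blobs(i,*BLUE))
E
```

```text
at [ 0.4543 -0.0396  0.0266] yaw 1.54 t 4.0 F [-0.2  0.5  0.7] gap 0.051
[-0.604  0.028 -0.002  0.017] rows 1.8
[(0.4511, -0.0349, 92, 98, 87.7), (0.4635, -0.334, 147, 124, 90.0), (0.8074, -0.0377, 23, 98, 20.1)] [(0.1265, 0.4055, 193, 51, -0.0), (0.4695, 0.322, 153, 150, 90.0), (0.5601, 0.0155, 101, 95, 6.6)]
[(0.409, -0.323, 26, 182, 90.0), (0.4437, -0.0232, 87, 100, 87.6), (0.5324, -0.3246, 27, 184, 85.2)] [(0.4765, 0.319, 130, 149, 0.0), (0.554, 0.0249, 106, 90, 6.6)]
```

Run:
```python
from workcell import manip
from h import *
c=manip.read_camera("wrist");d=manip.read_camera("scene")
s=cv2.resize(d["frame"][130:290,220:420],None,fx=2.4,fy=2.4);w=cv2.resize(c["frame"],None,fx=.5,fy=.5)
o=np.zeros((384,800,3),np.uint8);o[:240,:320]=w;o[:384,320:]=s[:384,:480];cv2.imwrite("pics/a1.png",o);cv2.imwrite("pics/w2.png",c["frame"])
```

```text
(no output)
```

View pics/a1.png

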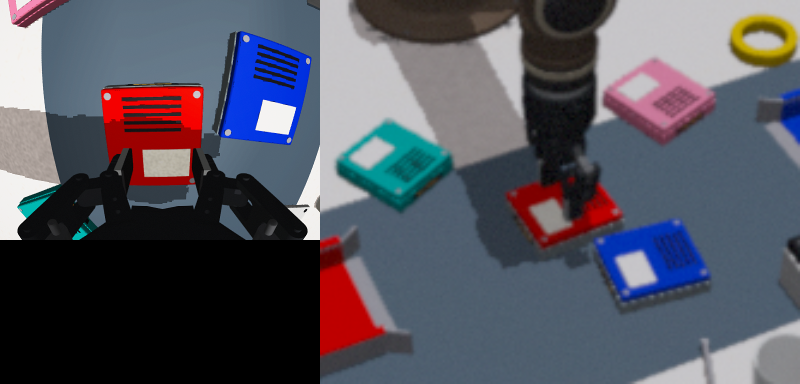

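The two views show the fingertips over the red module's top and the module unmoved, so the tips are higher than I assumed. I'll back out and find the bench by touch.

Emit:
servo_tool(plan="0 0 -0.15 0 0.6; 0 0 -0.2 0 0.6; 0.35 -0.05 -0.2 0 0.6; 0.7 -0.05 -0.2 0 0.6; 0.7 -0.05 -0.2 0 0.6; 0.7 -0.05 -0.1 0 0.6; 0.7 -0.05 0 0 0.6; 0.7 -0.05 0 0 0.6")

```text
time_s: 5.0
eef_pos: [0.4424, 0.0664, 0.025]
tcp_rot: [-2.189, -2.251, 0.004]
ft_force: [-0.2, 0.0, -0.2]
finger_gap: 0.0514
finger_force: 0.0
```

Emit:
servo_tool(plan="0 0 0.02 0 0.6; 0 0 0.04 0 0.6; 0 0 0.06 0 0.6; 0 0 0.06 0 0.6")

```text
time_s: 5.4
eef_pos: [0.4439, 0.0661, 0.0176]
tcp_rot: [2.191, 2.251, 0.0]
ft_force: [1.0, 0.2, -0.4]
finger_gap: 0.0513
finger_force: 0.0
```

```bash
python3 go.py
python3 - <<'E'
from workcell import manip
from h import *
c=manip.read_camera("side");cv2.imwrite("pics/s3.png",cv2.resize(c["frame"][200:330,270:450],None,fx=4,fy=4,interpolation=cv2.INTER_CUBIC))
E
```

```text
at [0.4439 0.0661 0.0176] yaw 1.54 t 5.4 F [ 1.   0.2 -0.4] gap 0.051
```

View pics/s3.png

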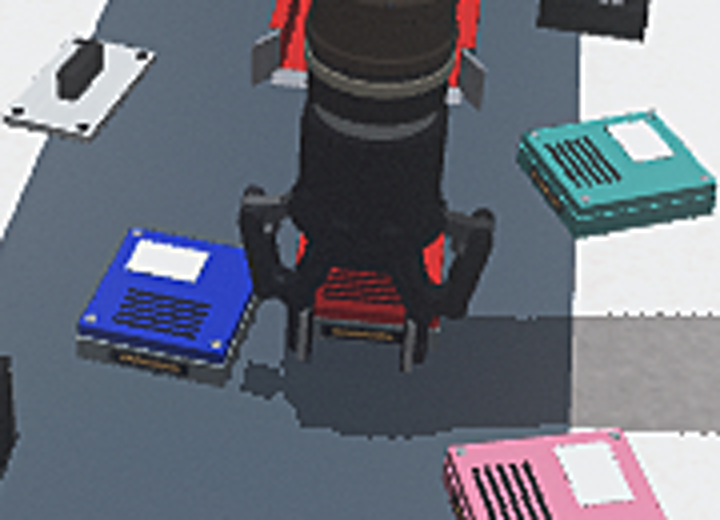

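The picture shows the fingertips at (305,355) and (410,365), in front of the red module's +y face and clear of blue. No contact yet, so I'll go lower.

Emit:
servo_tool(plan="0 0 0.01 0 0.6; 0 0 0.02 0 0.6; 0 0 0.03 0 0.6; 0 0 0.04 0 0.6; 0 0 0.05 0 0.6")

```text
time_s: 5.95
eef_pos: [0.4439, 0.0663, 0.01]
tcp_rot: [-2.191, -2.252, 0.0]
ft_force: [-0.0, 0.2, 0.3]
finger_gap: 0.0511
finger_force: 0.0
```

Emit:
servo_tool(plan="-0.1 0 -0.01 0 0.6; -0.18 0 -0.01 0 0.6; -0.26 0.005 -0.01 0 0.6; -0.34 0.01 -0.01 0 0.6; -0.42 0.015 -0.01 0 0.6; -0.5 0.02 -0.01 0.01 0.6; -0.58 0.025 -0.01 0.01 0.6; -0.58 0.025 -0.01 0.01 0.6")

```text
time_s: 6.75
eef_pos: [0.4502, -0.0223, 0.0117]
tcp_rot: [2.21, 2.231, -0.001]
ft_force: [-0.1, 0.4, -0.3]
finger_gap: 0.051
finger_force: 0.0
```

```bash
python3 go.py .461 -.130 .012 0
python3 - <<'E'
from workcell import manip
from h import *
for n in("scene","side"):
    c=manip.read_camera(n);i=plan(c,.026);print(blobs(i,*RED),blobs(i,*BLUE))
E
```

```text
at [ 0.4502 -0.0223  0.0117] yaw 0.54 t 6.75 F [-0.1  0.4 -0.3] gap 0.051
[-0.719  0.065 -0.002  0.006] rows 2.2
[(0.454, -0.086, 92, 98, 90.0), (0.4635, -0.3335, 147, 125, 90.0), (0.8073, -0.0377, 23, 98, 20.1)] [(0.126, 0.406, 50, 194, 90.0), (0.4695, 0.322, 150, 153, -0.0), (0.5604, 0.0154, 101, 95, 6.6)]
[(0.4075, -0.3235, 23, 181, 90.0), (0.5287, -0.3244, 32, 184, 87.0)] [(0.4765, 0.319, 130, 149, 0.0), (0.554, 0.0252, 106, 90, 6.6)]
```

Red now moves with the tool and is square. I'll push on, drifting slightly in +x.

Emit:
servo_tool(plan="-0.1 0.01 0 0 0.6; -0.2 0.03 0 0 0.6; -0.3 0.05 0 0 0.6; -0.4 0.07 0 0 0.6; -0.5 0.09 0 0 0.6; -0.6 0.11 0 0 0.6; -0.7 0.13 0 0 0.6; -0.75 0.14 0 0 0.6")

```text
time_s: 7.65
eef_pos: [0.4727, -0.1341, 0.0116]
tcp_rot: [2.209, 2.233, -0.0]
ft_force: [-0.4, 0.9, 1.1]
finger_gap: 0.0511
finger_force: 1.1
```

```bash
python3 go.py .472 -.266 .012 0
python3 - <<'E'
from workcell import manip
from h import *
d=manip.read_camera("scene");print(blobs(plan(d,.026),*RED))
c=manip.read_camera("side");cv2.imwrite("pics/a4.png",np.vstack([plan(d,.029)[200:500,600:1000],plan(c,.029)[200:500,600:1000]]))
E
```

```text
at [ 0.4727 -0.1341  0.0116] yaw 0.61 t 7.65 F [-0.4  0.9  1.1] gap 0.051
[-0.879 -0.014 -0.002  0.007] rows 2.6
[(0.4759, -0.1951, 92, 100, 88.5), (0.4635, -0.3335, 147, 125, 90.0), (0.8072, -0.0378, 23, 98, 20.0)]
```

View pics/a4.png

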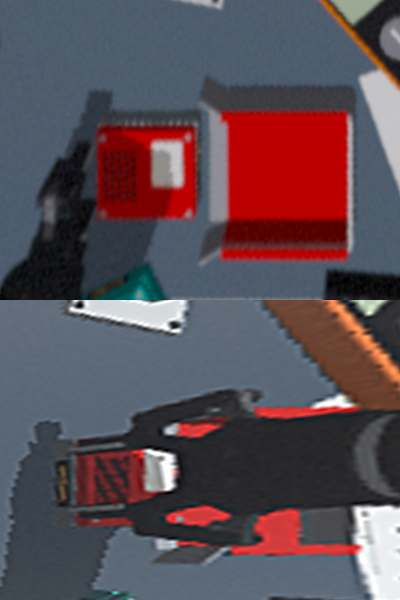

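The plan views show red square in front of the red tray, within about 6 mm of the mouth's middle. I'll push it in.

Emit:
servo_tool(plan="-0.1 -0.01 -0.01 0 0.6; -0.2 -0.02 -0.02 0 0.6; -0.3 -0.03 -0.02 0 0.6; -0.4 -0.03 -0.02 0 0.6; -0.5 -0.03 -0.02 0 0.6; -0.6 -0.03 -0.02 0 0.6; -0.7 -0.03 -0.02 0 0.6; -0.76 -0.03 -0.02 0 0.6")

```text
time_s: 8.55
eef_pos: [0.4694, -0.2483, 0.0148]
tcp_rot: [2.209, 2.233, 0.001]
ft_force: [-0.1, 2.5, 4.6]
finger_gap: 0.0509
finger_force: 1.9
```

```bash
python3 go.py .470 -.266 .015 0
python3 - <<'E'
from workcell import manip
from h import *
d=manip.read_camera("scene");print(blobs(plan(d,.029),*RED))
p=plan(d,.029);p2=plan(d,.003);cv2.imwrite("pics/a5.png",cv2.resize(np.vstack([p[230:480,720:1000],p2[230:480,720:1000]]),None,fx=1.15,fy=1.15))
E
```

```text
at [ 0.4694 -0.2483  0.0148] yaw 0.61 t 8.55 F [-0.1  2.5  4.6] gap 0.051
[-0.118  0.003 -0.001  0.007] rows 0.4
[(0.4775, -0.214, 89, 96, 90.0), (0.467, -0.334, 124, 146, -0.0), (0.8081, -0.039, 24, 96, 19.2)]
```

View pics/a5.png

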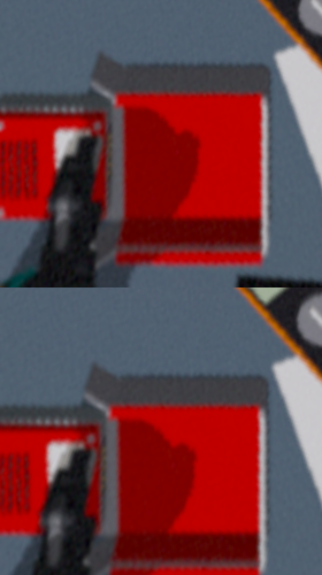

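The picture shows the red module stuck at the ramp and the fingers ridden up over it. I'll back off and feel for the real tip height.

Emit:
servo_tool(plan="0 0 -0.15 0 0.6; 0 0 -0.3 0 0.6; 0.4 0 -0.3 0 0.6; 0.85 0 -0.3 0 0.6; 0.85 0 -0.3 0 0.6; 0.85 0 -0.1 0 0.6; 0.85 0 0.02 0 0.6; 0.85 0 0.03 0 0.6")

```text
time_s: 9.4
eef_pos: [0.4657, -0.1185, 0.008]
tcp_rot: [-2.205, -2.233, 0.004]
ft_force: [-0.2, 0.2, 0.3]
finger_gap: 0.0515
finger_force: 0.0
```

Emit:
servo_tool(plan="0 0 0.01 0 0.6; 0 0 0.02 0 0.6; 0 0 0.03 0 0.6; 0 0 0.04 0 0.6")

```text
time_s: 9.8
eef_pos: [0.4682, -0.1197, 0.0047]
tcp_rot: [2.208, 2.233, 0.001]
ft_force: [0.9, -0.2, -0.6]
finger_gap: 0.0512
finger_force: 0.0
```

Emit:
servo_tool(plan="0 0 0.01 0 0.6; 0 0 0.02 0 0.6; 0 0 0.03 0 0.6; 0 0 0.03 0 0.6")

```text
time_s: 10.2
eef_pos: [0.4675, -0.1193, -0.0006]
tcp_rot: [-2.208, -2.234, 0.0]
ft_force: [0.2, 0.2, 0.4]
finger_gap: 0.0512
finger_force: 0.0
```

Emit:
servo_tool(plan="0 0 0.01 0 0.6; 0 0 0.02 0 0.6; 0 0 0.03 0 0.6; 0 0 0.04 0 0.6; 0 0 0.05 0 0.6; 0 0 0.05 0 0.6")

```text
time_s: 10.8
eef_pos: [0.4675, -0.1193, -0.0081]
tcp_rot: [-2.208, -2.234, 0.0]
ft_force: [0.3, 1.5, 0.7]
finger_gap: 0.0512
finger_force: 0.0
```

Emit:
servo_tool(plan="0 0 0.01 0 0.6; 0 0 0.02 0 0.6; 0 0 0.03 0 0.6; 0 0 0.03 0 0.6")

```text
time_s: 11.2
eef_pos: [0.4677, -0.1194, -0.0124]
tcp_rot: [-2.209, -2.234, 0.0]
ft_force: [-0.2, -0.1, -0.8]
finger_gap: 0.0513
finger_force: 0.0
```

Emit:
servo_tool(plan="0 0 0.01 0 0.6; 0 0 0.02 0 0.6; 0 0 0.03 0 0.6; 0 0 0.03 0 0.6")

```text
time_s: 11.6
eef_pos: [0.4679, -0.1194, -0.0127]
tcp_rot: [2.207, 2.233, 0.002]
ft_force: [-14.7, 3.8, 40.2]
finger_gap: 0.0513
finger_force: 20.3
```

Emit:
servo_tool(plan="0 0 0.01 0 0.6; 0 0 0.02 0 0.6; 0 0 0.03 0 0.6; 0 0 0.03 0 0.6")

```text
time_s: 12.0
eef_pos: [0.468, -0.1195, -0.013]
tcp_rot: [2.206, 2.232, 0.003]
ft_force: [-29.3, 7.8, 83.0]
finger_gap: 0.0513
finger_force: 41.3
```

Contact with the bench comes at a TCP reading of -0.0125. I'll push at about -0.003, which puts the tips 10 mm up.

Emit:
servo_tool(plan="0 0 -0.06 0 0.6; 0 0 -0.12 0 0.6; -0.05 0 -0.12 0 0.6; -0.12 0 -0.12 0 0.6; -0.2 0 -0.12 0 0.6; -0.27 0 -0.12 0 0.6; -0.34 0 -0.12 0 0.6; -0.4 0 -0.12 0 0.6")

```text
time_s: 12.8
eef_pos: [0.468, -0.1804, -0.0039]
tcp_rot: [-2.209, -2.233, 0.001]
ft_force: [-0.3, 1.2, -1.3]
finger_gap: 0.0509
finger_force: 0.6
```

```bash
python3 go.py .470 -.266 -.003 0
python3 - <<'E'
from workcell import manip
from h import *
d=manip.read_camera("scene");print(blobs(plan(d,.029),*RED))
E
```

```text
at [ 0.468  -0.1804 -0.0039] yaw 0.62 t 12.8 F [-0.3  1.2 -1.3] gap 0.051
[-0.571  0.007 -0.006  0.007] rows 1.7
[(0.466, -0.295, 146, 202, 90.0), (0.8081, -0.039, 24, 96, 19.2)]
```

Emit:
servo_tool(plan="-0.08 0 -0.01 0 0.6; -0.16 0 -0.01 0 0.6; -0.24 0 -0.01 0 0.6; -0.32 0 -0.01 0 0.6; -0.4 0 -0.01 0 0.6; -0.47 0 -0.01 0 0.6; -0.53 0 -0.01 0 0.6; -0.56 0 -0.01 0 0.6")

```text
time_s: 13.65
eef_pos: [0.4693, -0.2643, -0.0019]
tcp_rot: [-2.209, -2.233, 0.0]
ft_force: [-0.2, 2.6, 1.1]
finger_gap: 0.0515
finger_force: 1.1
```

Emit:
servo_tool(plan="0.1 0 0 0 0.6; 0.1 0 -0.3 0 0.6; 0.1 0 -0.6 0 0.6; 0.4 0 -0.9 0 0.6; 0.7 0 -0.9 0 0.6; 0.7 0 -0.9 0 0.6")

```text
time_s: 14.25
eef_pos: [0.4685, -0.1544, 0.1354]
tcp_rot: [2.202, 2.237, 0.003]
ft_force: [-0.2, 0.1, -0.4]
finger_gap: 0.0516
finger_force: 0.0
```

```bash
python3 go.py
python3 - <<'E'
from workcell import manip
from h import *
d=manip.read_camera("scene");c=manip.read_camera("wrist")
cv2.imwrite("pics/a6.png",np.hstack([plan(d,.029)[230:500,650:1000],planw(c,.029)[230:500,650:1000]]))
E
```

```text
at [ 0.4685 -0.1544  0.1354] yaw 0.91 t 14.25 F [-0.2  0.1 -0.4] gap 0.052
```

View pics/a6.png

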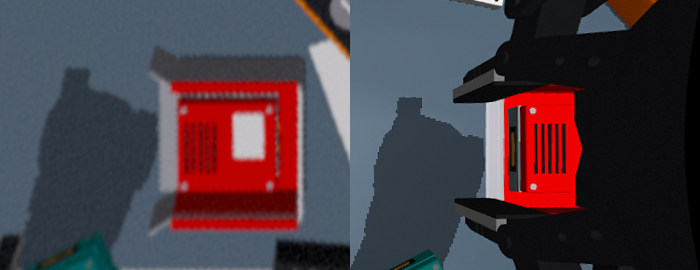

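The module lies in the red tray, its top at about y -.323 against a floor centre of -.326. Its x is within a few mm of the tray's middle, so red is done. My picture quota is used up, so from here I measure numerically only.

Next is blue: push it towards -x from its +x face.

```bash
python3 go.py .55 -.08 .16 42 .630 .010 .15 83.5 .630 .010 .04 83.5
python3 - <<'E'
from workcell import manip
from h import *
d=manip.read_camera("scene");c=manip.read_camera("side")
print(blobs(plan(d,.026),*BLUE),blobs(plan(c,.026),*BLUE))
E
```

```text
at [ 0.4681 -0.1566  0.1336] yaw 0.85 t 14.35 F [-1.1 -0.6  0.8] gap 0.051
[ 0.502  0.553 -0.176 -0.457] rows 4.8
[ 0.089  0.798  0.067 -0.461] rows 4.8
[ 0.     0.     0.733 -0.   ] rows 2.2
[(0.126, 0.406, 50, 194, 90.0), (0.4695, 0.322, 150, 153, -0.0), (0.5603, 0.0155, 101, 94, 6.3)] [(0.4765, 0.319, 149, 130, 90.0), (0.554, 0.025, 106, 90, 6.6)]
```

Emit:
servo_tool(plan="0.5 0.55 -0.18 -0.46 0.6; 0.5 0.55 -0.18 -0.46 0.6; 0.5 0.55 -0.18 -0.46 0.6; 0.5 0.55 -0.18 -0.46 0.6; 0.5 0.55 -0.18 -0.46 0.6; 0.5 0.55 -0.18 -0.46 0.6")

```text
time_s: 15.05
eef_pos: [0.5496, -0.0833, 0.1589]
tcp_rot: [-1.277, -2.868, 0.001]
ft_force: [-0.0, 0.6, -0.7]
finger_gap: 0.0509
finger_force: 0.0
```

Emit:
servo_tool(plan="0.09 0.8 0.07 -0.46 0.6; 0.09 0.8 0.07 -0.46 0.6; 0.09 0.8 0.07 -0.46 0.6; 0.09 0.8 0.07 -0.46 0.6; 0.09 0.8 0.07 -0.46 0.6; 0.09 0.8 0.07 -0.46 0.6; 0.09 0.8 0.07 -0.46 0.6")

```text
time_s: 15.75
eef_pos: [0.6297, 0.0072, 0.1491]
tcp_rot: [-0.188, -3.135, 0.0]
ft_force: [0.6, 0.7, -0.7]
finger_gap: 0.0511
finger_force: 0.0
```

```bash
python3 go.py .630 .010 .03 83.5  .630 .010 -.004 83.5 .56 .016 -.004 88
python3 - <<'E'
from workcell import manip
from h import *
c=manip.read_camera("wrist")
print(np.round(c["xyz"],3));i=planw(c,.026);print(blobs(i,*BLUE),blobs(planw(c,.003),*BLUE))
m=planw(c,.003)[100:350,450:560].max(2) # screwdriver tip region
E
```

```text
at [0.6297 0.0072 0.1491] yaw 83.13 t 15.75 F [ 0.6  0.7 -0.7] gap 0.051
[ 0.     0.019  0.794 -0.004] rows 2.4
[ 0.     0.     0.227 -0.   ] rows 0.7
[ 0.468 -0.013 -0.    -0.05 ] rows 1.4
[0.554 0.017 0.301]
[(0.49, 0.294, 120, 98, 90.0), (0.5572, 0.0184, 98, 88, 6.6)] [(0.4845, 0.318, 131, 106, 90.0), (0.5575, 0.0186, 106, 95, 6.5)]
```

Emit:
servo_tool(plan="0 0.02 0.3 0 0.6; 0 0.02 0.6 0 0.6; 0 0.02 0.8 0 0.6; 0 0.02 0.9 0 0.6; 0 0.02 0.96 0 0.6; 0 0.02 1 0 0.6; 0 0.02 1 0 0.6")

```text
time_s: 16.5
eef_pos: [0.6302, 0.0108, -0.0003]
tcp_rot: [0.181, 3.136, -0.0]
ft_force: [-0.7, 0.4, -0.7]
finger_gap: 0.051
finger_force: 0.0
```

Emit:
servo_tool(plan="0.07 0 0.02 0 0.6; 0.14 0 0.02 0 0.6; 0.2 0 0.02 -0.01 0.6; 0.26 0 0.02 -0.02 0.6; 0.32 0 0.02 -0.03 0.6; 0.38 0 0.02 -0.04 0.6; 0.44 0 0.02 -0.05 0.6; 0.44 0 0.02 -0.06 0.6")

```text
time_s: 17.3
eef_pos: [0.5628, 0.0187, -0.0033]
tcp_rot: [-0.029, -3.14, -0.0]
ft_force: [-1.0, 0.2, -0.4]
finger_gap: 0.0511
finger_force: 0.0
```

```bash
python3 go.py .529 .013 -.004 90
python3 - <<'E'
from workcell import manip
from h import *
d=manip.read_camera("scene");c=manip.read_camera("side")
print(blobs(plan(d,.026),*BLUE),blobs(plan(c,.026),*BLUE))
E
```

```text
at [ 0.5628  0.0187 -0.0033] yaw 88.95 t 17.3 F [-1.   0.2 -0.4] gap 0.051
[ 0.225 -0.042  0.004 -0.012] rows 0.7
[(0.1265, 0.443, 120, 51, -0.0), (0.4695, 0.322, 150, 153, -0.0), (0.5, -0.02, 52, 108, 29.7)] [(0.5042, 0.0265, 107, 88, 1.6), (0.4765, 0.319, 130, 149, 0.0)]
```

Emit:
servo_tool(plan="0.06 0 0 -0.01 0.6; 0.12 0 0 -0.01 0.6; 0.18 0 0 -0.01 0.6; 0.23 0 0 -0.01 0.6; 0.23 0 0 -0.01 0.6; 0.12 0 0 -0.01 0.6; 0.12 0 -0.25 -0.01 0.6; 0.12 0 -0.5 -0.01 0.6")

```text
time_s: 18.2
eef_pos: [0.5453, 0.0188, 0.0712]
tcp_rot: [-0.007, -3.138, 0.0]
ft_force: [0.8, 0.4, -0.2]
finger_gap: 0.0513
finger_force: 0.0
```

Emit:
servo_tool(plan="0 0 -0.4 0.4 0.6; 0 0 -0.4 0.5 0.6; 0 0 -0.4 0.6 0.6; 0 0 -0.4 0.7 0.6; 0 0 -0.4 0.8 0.6; 0 0 -0.4 0.9 0.6; 0 0 -0.4 0.99 0.6; 0 0 -0.4 0.99 0.6")

```text
time_s: 19.0
eef_pos: [0.5462, 0.0189, 0.1315]
tcp_rot: [-1.787, -2.583, 0.001]
ft_force: [0.2, 0.5, -0.3]
finger_gap: 0.051
finger_force: 0.0
```

```bash
python3 - <<'E'
from workcell import manip
from h import *
d=manip.read_camera("scene");c=manip.read_camera("side");w=manip.read_camera("wrist")
print(blobs(plan(d,.026),*BLUE),blobs(plan(c,.026),*BLUE),np.round(w["xyz"],3),blobs(planw(w,.026),*BLUE),blobs(planw(w,.003),*BLUE))
E
python3 go.py .474 -.07 .13 0  .474 -.07 -.003 0
```

```text
[(0.1265, 0.4265, 51, 151, 90.0), (0.4755, 0.0165, 101, 95, 0.0), (0.4695, 0.322, 150, 153, -0.0)] [(0.4695, 0.0265, 87, 107, 90.0), (0.4765, 0.319, 130, 149, 0.0)] [0.519 0.091 0.284] [(0.472, 0.02, 88, 98, 90.0)] [(0.468, 0.0135, 96, 107, 90.0)]
at [0.5463 0.0188 0.1315] yaw 21.19 t 19.15 F [ 0.3  0.  -0.7] gap 0.051
[-0.378 -0.663  0.01   0.235] rows 2.5
[ 0.     0.     0.887 -0.   ] rows 2.7
```

Blue is now square at (.472, .020). I'll get behind it on the -y side and push towards +y.

Emit:
servo_tool(plan="-0.38 -0.66 0 0.24 0.6; -0.38 -0.66 0 0.24 0.6; -0.38 -0.66 0 0.24 0.6; -0.38 -0.66 0 0.24 0.6; -0.38 -0.66 0 0.24 0.6")

```text
time_s: 19.65
eef_pos: [0.4748, -0.0699, 0.1319]
tcp_rot: [2.23, 2.213, 0.001]
ft_force: [-0.2, 1.2, 0.0]
finger_gap: 0.0512
finger_force: 0.0
```

Emit:
servo_tool(plan="0 0 0.3 0 0.6; 0 0 0.55 0 0.6; 0 0 0.75 0 0.6; 0 0 0.85 0 0.6; 0 0 0.89 0 0.6; 0 0 0.89 0 0.6")

```text
time_s: 20.25
eef_pos: [0.4747, -0.0691, -0.0025]
tcp_rot: [-2.229, -2.212, 0.001]
ft_force: [-0.1, -1.2, -0.4]
finger_gap: 0.0512
finger_force: 0.0
```

```bash
python3 go.py .474 .08 -.003 0
```

```text
at [ 0.4747 -0.0691 -0.0025] yaw -0.44 t 20.25 F [-0.1 -1.2 -0.4] gap 0.051
[ 0.994 -0.012  0.004 -0.005] rows 3.0
```

Emit:
servo_tool(plan="0.1 0 0 0 0.6; 0.18 0 0 0 0.6; 0.26 0 0 0 0.6; 0.35 0 0 0 0.6; 0.44 0 0 0 0.6; 0.53 0 0 0 0.6; 0.62 0 0 0 0.6; 0.7 0 0 0 0.6")

```text
time_s: 21.05
eef_pos: [0.4755, 0.0363, -0.0018]
tcp_rot: [-2.232, -2.21, 0.0]
ft_force: [0.1, -2.4, 1.4]
finger_gap: 0.051
finger_force: 1.6
```

```bash
python3 go.py .474 .08 -.003 0
python3 - <<'E'
from workcell import manip
from h import *
d=manip.read_camera("scene");c=manip.read_camera("side");w=manip.read_camera("wrist")
print(blobs(plan(d,.026),*BLUE),blobs(plan(c,.026),*BLUE),np.round(w["xyz"],3),blobs(planw(w,.026),*BLUE),blobs(planw(w,.003),*BLUE))
# tray profile in wrist at z=.003 along x at y=.30 and along y at x=.474
i=planw(w,.003);h=cv2.cvtColor(i,cv2.COLOR_BGR2HSV)
b=cv2.inRange(h,np.array(BLUE[0]),np.array(BLUE[1]))>0
for y in(.28,.30,.32):
    r=np.flatnonzero(b[:,int((Y1-y)*1000)]);print(y,[round(X1-q/1000,3) for q in (r.min(),r.max())] if len(r) else 0)
for x in(.45,.474,.50):
    r=np.flatnonzero(b[int((X1-x)*1000),:int((Y1-.2)*1000)]);print(x,[round(Y1-q/1000,3) for q in(r.min(),r.max())] if len(r) else 0)
E
```

```text
at [ 0.4755  0.0363 -0.0018] yaw -0.57 t 21.05 F [ 0.1 -2.4  1.4] gap 0.051
[ 0.291 -0.013  0.008 -0.006] rows 0.9
[(0.126, 0.412, 50, 182, 90.0), (0.4752, 0.095, 101, 94, 0.9), (0.4695, 0.322, 150, 153, -0.0)] [(0.469, 0.106, 88, 106, 90.0), (0.4765, 0.319, 130, 149, 0.0)] [0.477 0.114 0.15 ] [(0.4715, 0.1005, 87, 97, 90.0)] [(0.4708, 0.0978, 115, 104, 0.6)]
0.28 0
0.3 0
0.32 0
0.45 0
0.474 0
0.5 0
```

Run:
```python
from h import *
for n in("scene","side"):
    c=np.load(f"pics/{n}0.npy",allow_pickle=True).item()
    for nm,(lo,hi),cs in(("B",BLUE,(300,150)),("R",RED,(-150,-400))):
        b=cv2.inRange(cv2.cvtColor(plan(c,.003),cv2.COLOR_BGR2HSV),np.array(lo),np.array(hi))>0
        for x in(.45,.474,.50):
            r=Y1-np.flatnonzero(b[int((X1-x)*1000)])/1000;r=r[(r>.15) if nm=="B" else (r<-.15)];print(n,nm,x,r.min(),r.max(),len(r))
        for y in((.3,.32,.34) if nm=="B" else (-.3,-.32,-.34)):
            r=X1-np.flatnonzero(b[:,int((Y1-y)*1000)])/1000;r=r[(r>.3)&(r<.6)];print(n,nm,"y",y,r.min(),r.max(),len(r))
```

```text
scene B 0.45 0.26300000000000007 0.388 126
scene B 0.474 0.26400000000000007 0.388 125
scene B 0.5 0.26400000000000007 0.388 125
scene B y 0.3 0.372 0.524 153
scene B y 0.32 0.372 0.524 153
scene B y 0.34 0.372 0.524 153
scene R 0.45 -0.3939999999999999 -0.2749999999999999 120
scene R 0.474 -0.3939999999999999 -0.2749999999999999 120
scene R 0.5 -0.3919999999999999 -0.2739999999999999 119
scene R y -0.3 0.37 0.5149999999999999 139
scene R y -0.32 0.37 0.5169999999999999 143
scene R y -0.34 0.37 0.5169999999999999 138
side B 0.45 0.26500000000000007 0.36800000000000005 104
side B 0.474 0.26500000000000007 0.36800000000000005 104
side B 0.5 0.26500000000000007 0.36800000000000005 104
side B y 0.3 0.40299999999999997 0.5549999999999999 153
side B y 0.32 0.40299999999999997 0.5549999999999999 153
side B y 0.34 0.40299999999999997 0.5549999999999999 153
side R 0.45 -0.3919999999999999 -0.2709999999999999 121
side R 0.474 -0.3929999999999999 -0.2719999999999999 122
side R 0.5 -0.3919999999999999 -0.2719999999999999 119
side R y -0.3 0.407 0.5309999999999999 124
side R y -0.32 0.407 0.5309999999999999 120
side R y -0.34 0.39699999999999996 0.548 145
```

Emit:
servo_tool(plan="0.1 0 0 0 0.6; 0.2 0 0 0 0.6; 0.3 0 0 0 0.6; 0.4 0.01 0 0 0.6; 0.5 0.01 0 0 0.6; 0.6 0.02 0 0 0.6; 0.7 0.02 0 0 0.6; 0.78 0.02 0 0 0.6")

```text
time_s: 22.0
eef_pos: [0.4798, 0.1533, -0.002]
tcp_rot: [-2.232, -2.21, 0.0]
ft_force: [-0.6, -2.6, -1.1]
finger_gap: 0.0507
finger_force: 1.3
```

```bash
python3 go.py .478 .266 -.002 0
python3 - <<'E'
from workcell import manip
from h import *
d=manip.read_camera("scene");c=manip.read_camera("side");w=manip.read_camera("wrist")
print(blobs(plan(d,.026),*BLUE),blobs(plan(c,.026),*BLUE),blobs(planw(w,.026),*BLUE))
E
```

```text
at [ 0.4798  0.1533 -0.002 ] yaw -0.57 t 22.0 F [-0.6 -2.6 -1.1] gap 0.051
[ 0.751 -0.02   0.    -0.006] rows 2.3
[(0.4698, 0.2781, 152, 239, 89.3)] [(0.474, 0.2205, 88, 103, 90.0), (0.4765, 0.319, 130, 149, 0.0)] [(0.4757, 0.2277, 119, 160, 1.4)]
```

Emit:
servo_tool(plan="0.1 0 0 0 0.6; 0.2 0 0 0 0.6; 0.3 0 0 0 0.6; 0.4 0 0 0 0.6; 0.5 0 0 0 0.6; 0.6 0 0 0 0.6; 0.69 0 0 0 0.6; 0.75 0 0 0 0.6")

```text
time_s: 22.95
eef_pos: [0.481, 0.2661, -0.0018]
tcp_rot: [-2.232, -2.211, -0.0]
ft_force: [0.1, -2.9, 1.6]
finger_gap: 0.0508
finger_force: 1.6
```

Emit:
servo_tool(plan="0 0 0 0 0.6; -0.12 0 0 0 0.6; -0.12 0 -0.3 0 0.6; -0.12 0 -0.6 0 0.6; -0.4 0 -0.99 0 0.6; -0.8 0 -0.99 0 0.6; -0.8 0 -0.99 0 0.6")

```text
time_s: 23.65
eef_pos: [0.48, 0.1416, 0.1489]
tcp_rot: [2.234, 2.207, 0.004]
ft_force: [0.7, 0.7, -0.6]
finger_gap: 0.0511
finger_force: 0.0
```

```bash
python3 go.py
python3 - <<'E'
from workcell import manip
from h import *
d=manip.read_camera("scene");c=manip.read_camera("side");w=manip.read_camera("wrist");print(np.round(w["xyz"],3))
for n,i in(("scene",plan(d,.029)),("side",plan(c,.029)),("wrist",planw(w,.029)),("wrist0",planw(w,.003))):
    # edges along y through the module (brightness profile at x=.475) 
    v,u=int((X1-.49)*1000),int((Y1-.2)*1000)
    row=i[v-3:v+4,:u].astype(float).mean(0).max(1)*0+i[v-3:v+4,:u].astype(float).mean(0)[:,0]
    g=np.abs(np.diff(cv2.GaussianBlur(row[None].astype(np.float32),(5,1),0)[0]))
    k=[j for j in range(2,len(g)-2) if g[j]==g[j-2:j+3].max() and g[j]>8]
    print(n,"y",[(round(Y1-j/1000,3),int(g[j])) for j in k])
    col=i[int((X1-.6)*1000):int((X1-.36)*1000),int((Y1-.31)*1000)-3:int((Y1-.31)*1000)+4,0].astype(float).mean(1)
    g=np.abs(np.diff(cv2.GaussianBlur(col[None].astype(np.float32),(5,1),0)[0]))
    print("   x",[(round(.6-j/1000,3),int(g[j])) for j in range(2,len(g)-2) if g[j]==g[j-2:j+3].max() and g[j]>8])
E
```

```text
at [0.48   0.1416 0.1489] yaw -0.7 t 23.65 F [ 0.7  0.7 -0.6] gap 0.051
[0.481 0.218 0.3  ]
scene y [(0.473, 11), (0.399, 11), (0.392, 15), (0.376, 18), (0.369, 13), (0.337, 13), (0.277, 14), (0.268, 11), (0.261, 24)]
   x [(0.546, 15), (0.534, 11), (0.524, 13), (0.435, 15), (0.408, 12), (0.397, 10)]
side y [(0.516, 43), (0.413, 15), (0.391, 54), (0.387, 43), (0.38, 35), (0.372, 52), (0.368, 57), (0.365, 54), (0.361, 58), (0.358, 61), (0.354, 62), (0.351, 57), (0.347, 56), (0.344, 58), (0.34, 52), (0.323, 16), (0.293, 14), (0.283, 13), (0.272, 15)]
   x [(0.55, 28), (0.54, 37), (0.533, 45), (0.521, 12), (0.518, 13), (0.51, 13), (0.466, 17), (0.432, 42), (0.429, 41), (0.403, 35)]
wrist y [(0.317, 87), (0.281, 50), (0.274, 77), (0.261, 26), (0.243, 17)]
   x [(0.553, 35), (0.542, 50), (0.536, 56), (0.523, 10), (0.52, 11), (0.469, 16), (0.466, 14), (0.433, 8), (0.42, 60), (0.413, 47), (0.402, 37)]
wrist0 y [(0.327, 81), (0.286, 49), (0.279, 74), (0.265, 28), (0.246, 16)]
   x [(0.56, 35), (0.548, 49), (0.541, 57), (0.527, 8), (0.524, 9), (0.467, 16), (0.464, 12), (0.431, 9), (0.428, 8), (0.414, 61), (0.406, 44), (0.394, 33)]
```

Blue is in, at (.478, .327) against a tray centre of (.4765, .329). The measured mouth edge of the red tray, at y about -.271, puts its centre near -.335. I'll nudge red another 9 mm in on the way to the cover.

Emit:
servo_tool(plan="-0.3 -0.02 0 0 0.6; -0.6 -0.05 0 0 0.6; -0.9 -0.07 0 0 0.6; -1 -0.07 0 0 0.6")

```text
time_s: 24.2
eef_pos: [0.4667, -0.0077, 0.1459]
tcp_rot: [-2.235, -2.207, 0.002]
ft_force: [-0.5, 0.1, 0.2]
finger_gap: 0.051
finger_force: 0.0
```

Emit:
servo_tool(plan="-0.3 0 0 0 0.6; -0.6 0 0 0 0.6; -0.9 0 0 0 0.6; -1 0 0 0 0.6")

```text
time_s: 24.6
eef_pos: [0.4658, -0.1579, 0.1458]
tcp_rot: [-2.236, -2.206, 0.001]
ft_force: [-0.4, 0.3, -0.2]
finger_gap: 0.0509
finger_force: 0.0
```

```bash
python3 go.py .470 -.235 .146 0 .470 -.240 -.002 0 .470 -.2735 -.002 0
```

```text
at [ 0.4658 -0.1579  0.1458] yaw -0.76 t 24.6 F [-0.4  0.3 -0.2] gap 0.051
[-0.514  0.035 -0.002 -0.008] rows 1.5
[-0.033  0.     0.987 -0.   ] rows 3.0
[-0.223  0.    -0.    -0.   ] rows 0.7
```

Emit:
servo_tool(plan="-0.3 0.03 0 -0.01 0.6; -0.5 0.03 0 -0.01 0.6; -0.53 0.03 0 -0.01 0.6; -0.53 0.03 0 -0.01 0.6")

```text
time_s: 25.0
eef_pos: [0.4697, -0.2346, 0.1458]
tcp_rot: [-2.215, -2.225, -0.0]
ft_force: [-0.4, 1.0, -0.6]
finger_gap: 0.0514
finger_force: 0.0
```

Emit:
servo_tool(plan="0 0 0.3 0 0.6; 0 0 0.6 0 0.6; 0 0 0.8 0 0.6; 0 0 0.92 0 0.6; 0 0 0.97 0 0.6; 0 0 0.98 0 0.6")

```text
time_s: 25.6
eef_pos: [0.4695, -0.2333, -0.001]
tcp_rot: [-2.212, -2.228, 0.0]
ft_force: [0.5, 0.5, 0.5]
finger_gap: 0.051
finger_force: 0.0
```

Emit:
servo_tool(plan="-0.06 0 0 0 0.6; -0.12 0 0 0 0.6; -0.17 0 0 0 0.6; -0.22 0 0 0 0.6; -0.22 0 0 0 0.6")

```text
time_s: 26.1
eef_pos: [0.4703, -0.2693, 0.0001]
tcp_rot: [2.216, 2.225, 0.0]
ft_force: [0.3, 0.1, 0.1]
finger_gap: 0.0516
finger_force: 0.0
```

Emit:
servo_tool(plan="-0.02 0 0 0 0.6; -0.04 0 0 0 0.6; -0.04 0 0 0 0.6")

```text
time_s: 26.4
eef_pos: [0.47, -0.2741, -0.0004]
tcp_rot: [2.216, 2.227, -0.0]
ft_force: [-0.1, 0.2, -0.1]
finger_gap: 0.051
finger_force: 0.0
```

Emit:
servo_tool(plan="0.1 0 0 0 0.8; 0.1 0 -0.3 0 0.8; 0.1 0 -0.6 0 0.8; 0.3 0 -0.99 0 0.8; 0.5 0 -0.99 0 0.8; 0.5 0 -0.99 0 0.8")

```text
time_s: 27.0
eef_pos: [0.4708, -0.1958, 0.1515]
tcp_rot: [2.209, 2.228, 0.004]
ft_force: [0.1, -0.7, -0.3]
finger_gap: 0.0684
finger_force: 0.0
```

```bash
python3 go.py .56 -.17 .18 0 .645 -.17 .18 -12
python3 - <<'E'
from workcell import manip
from h import *
w=manip.read_camera("wrist");d=manip.read_camera("scene");print(np.round(w["xyz"],3))
def prof(i,x,ch=2):
    v=int((X1-x)*1000);u=int((Y1+.2)*1000)
    row=i[v-3:v+4,u:int((Y1+.42)*1000),ch].astype(np.float32).mean(0)
    g=np.abs(np.diff(cv2.GaussianBlur(row[None],(5,1),0)[0]))
    return [(round(Y1-(u+j)/1000,3),int(g[j])) for j in range(2,len(g)-2) if g[j]==g[j-2:j+3].max() and g[j]>8]
for z in(.003,.029):
    print(z,"wrist g",prof(planw(w,z),.49,1),"r",prof(planw(w,z),.49,2),"\n scene",prof(plan(d,z),.49,1),prof(plan(d,z),.49,2))
# cover from wrist/scene/side
s=manip.read_camera("side")
for n,i in(("wrist",planw(w,.008)),("scene",plan(d,.008)),("side",plan(s,.008))):
    h=cv2.cvtColor(i,cv2.COLOR_BGR2HSV);x0,y0=.668,-.217;k=85
    v,u=int((X1-x0)*1000),int((Y1-y0)*1000)
    dk=cv2.inRange(h[v-k:v+k,u-k:u+k],np.array((0,0,0)),np.array((180,255,45)))
    for c in cv2.findContours(dk,cv2.RETR_EXTERNAL,cv2.CHAIN_APPROX_NONE)[0]:
        if cv2.contourArea(c)>60:
            (a,b),sz,an=cv2.minAreaRect(c);print(n,round(X1-(v-k+b)/1000,4),round(Y1-(u-k+a)/1000,4),np.round(sz),round(an))
E
```

```text
at [ 0.4708 -0.1958  0.1515] yaw 0.51 t 27.0 F [ 0.1 -0.7 -0.3] gap 0.068
[ 0.167  0.596 -0.19   0.006] rows 1.9
[ 0.     0.567 -0.     0.133] rows 1.7
[ 0.47  -0.118  0.304]
0.003 wrist g [(-0.251, 17), (-0.264, 11), (-0.271, 62), (-0.284, 11), (-0.296, 37), (-0.309, 8), (-0.313, 8), (-0.317, 9), (-0.321, 8), (-0.325, 8), (-0.328, 8), (-0.336, 8), (-0.34, 8), (-0.362, 79), (-0.396, 82), (-0.407, 14), (-0.41, 11)] r [(-0.251, 22), (-0.267, 13), (-0.271, 19), (-0.285, 75), (-0.293, 33), (-0.3, 43), (-0.309, 80), (-0.313, 74), (-0.317, 67), (-0.32, 74), (-0.325, 75), (-0.328, 78), (-0.332, 68), (-0.336, 68), (-0.34, 78), (-0.343, 73), (-0.408, 58)] 
 scene [(-0.272, 26), (-0.285, 20), (-0.291, 21), (-0.372, 22), (-0.378, 19), (-0.385, 12), (-0.394, 39), (-0.4, 21)] [(-0.253, 8), (-0.27, 12), (-0.381, 17), (-0.385, 18), (-0.4, 23)]
0.029 wrist g [(-0.24, 17), (-0.251, 12), (-0.258, 64), (-0.269, 10), (-0.277, 30), (-0.28, 38), (-0.293, 8), (-0.296, 9), (-0.3, 9), (-0.303, 9), (-0.307, 8), (-0.31, 8), (-0.317, 8), (-0.321, 8), (-0.324, 8), (-0.341, 82), (-0.372, 83), (-0.382, 13), (-0.385, 10)] r [(-0.24, 21), (-0.251, 12), (-0.258, 17), (-0.27, 72), (-0.278, 31), (-0.284, 43), (-0.293, 71), (-0.296, 78), (-0.299, 71), (-0.303, 78), (-0.307, 75), (-0.31, 74), (-0.313, 70), (-0.317, 74), (-0.32, 72), (-0.324, 70), (-0.383, 62)] 
 scene [(-0.277, 17), (-0.341, 38), (-0.373, 38), (-0.384, 10), (-0.387, 11), (-0.396, 40), (-0.402, 21)] [(-0.286, 13), (-0.293, 15), (-0.3, 14), (-0.303, 14), (-0.307, 13), (-0.31, 9), (-0.314, 12), (-0.317, 16), (-0.321, 15), (-0.325, 20), (-0.383, 18), (-0.388, 17), (-0.402, 23)]
wrist 0.5879 -0.2946 [ 9. 21.] 56
wrist 0.6787 -0.2207 [55. 29.] 11
scene 0.6631 -0.2149 [47. 22.] 11
side 0.6616 -0.2396 [ 7. 51.] 87
```

Red is now at y -.3335 against a tray centre of -.335. Next I'll put the wrist camera right above the cover.

```bash
python3 go.py .60 -.24 .2 0 .66 -.29 .2 0
```

```text
at [ 0.4694 -0.1981  0.1477] yaw 0.37 t 27.15 F [ 0.1  0.  -0.5] gap 0.068
[-0.285  0.869 -0.348  0.004] rows 2.9
[-0.333  0.4   -0.    -0.   ] rows 1.6
```

Emit:
servo_tool(plan="-0.28 0.87 -0.35 0 0.8; -0.28 0.87 -0.35 0 0.8; -0.28 0.87 -0.35 0 0.8; -0.28 0.87 -0.35 0 0.8")

```text
time_s: 27.55
eef_pos: [0.6051, -0.2424, 0.1986]
tcp_rot: [2.216, 2.226, 0.0]
ft_force: [0.0, -0.4, 0.2]
finger_gap: 0.0683
finger_force: 0.0
```

Emit:
servo_tool(plan="-0.33 0.4 0 0 0.8; -0.33 0.4 0 0 0.8; -0.33 0.4 0 0 0.8; -0.33 0.4 0 0 0.8")

```text
time_s: 27.95
eef_pos: [0.6598, -0.2898, 0.1982]
tcp_rot: [-2.214, -2.223, 0.002]
ft_force: [-0.3, 0.5, -0.2]
finger_gap: 0.0683
finger_force: 0.0
```

```bash
cat > cov.py <<'E'
from workcell import manip
from h import *
w=manip.read_camera("wrist");np.save("pics/wc.npy",w,allow_pickle=True);print(np.round(w["xyz"],3),np.round(w["orientation"],3),np.round(manip.sense()["eef_pos"],4))
k=95
for z,lo,hi in((.008,(0,0,150),(180,40,255)),(.030,(0,0,0),(180,255,60))):
    i=planw(w,z);x0,y0=.668,-.217;v,u=int((X1-x0)*1000),int((Y1-y0)*1000)
    m=cv2.inRange(cv2.cvtColor(i[v-k:v+k,u-k:u+k],cv2.COLOR_BGR2HSV),np.array(lo),np.array(hi))
    for c in cv2.findContours(m,cv2.RETR_EXTERNAL,cv2.CHAIN_APPROX_NONE)[0]:
        if cv2.contourArea(c)>300:
            (a,b),sz,an=cv2.minAreaRect(c);print(z,round(X1-(v-k+b)/1000,4),round(Y1-(u-k+a)/1000,4),np.round(sz),round(an,1),cv2.contourArea(c))
    print(i[v,u-60:u+60:8].tolist()[:6] if 0 else "")
E
python3 go.py;python3 cov.py
```

```text
at [ 0.6598 -0.2898  0.1982] yaw 0.23 t 27.95 F [-0.3  0.5 -0.2] gap 0.068
[ 0.66  -0.213  0.351] [-0.303  0.003  0.004] [ 0.6596 -0.2894  0.1993]
0.008 0.696 -0.2165 [136. 189.] 90.0 19741.0

0.03 0.67 -0.2157 [48. 13.] 11.6 580.0
```

The rib is at (.670, -.2157), with the cover's yaw at -11.6°. I'll grasp it.

```bash
python3 go.py .670 -.2157 .07 -11.6 .670 -.2157 .006 -11.6
```

```text
at [ 0.6596 -0.2894  0.1993] yaw 0.26 t 28.0 F [-0.3  0.1 -0.3] gap 0.068
[0.491 0.071 0.862 0.132] rows 3.0
[ 0.     0.     0.427 -0.   ] rows 1.3
```

Emit:
servo_tool(plan="0.49 0.07 0.3 0.13 0.4; 0.49 0.07 0.5 0.13 0.4; 0.49 0.07 0.7 0.13 0.4; 0.49 0.07 0.86 0.13 0.4; 0.49 0.07 0.86 0.13 0.4")

```text
time_s: 28.5
eef_pos: [0.6673, -0.2139, 0.0681]
tcp_rot: [-2.426, -1.987, 0.006]
ft_force: [0.4, -0.1, -0.7]
finger_gap: 0.0343
finger_force: 0.0
```

```bash
python3 go.py .670 -.2157 .006 -11.6; python3 cov.py
```

```text
at [ 0.6673 -0.2139  0.0681] yaw -11.34 t 28.5 F [ 0.4 -0.1 -0.7] gap 0.034
[-0.008  0.02   0.414  0.003] rows 1.2
[ 0.684 -0.139  0.22 ] [-0.302  0.037 -0.196] [ 0.6687 -0.2147  0.0709]
0.008 0.704 -0.2145 [185. 120.] 0.0 12572.0

0.03 0.5841 -0.1836 [39. 25.] 9.5 342.5
0.03 0.6095 -0.266 [69. 90.] 90.0 3597.0
0.03 0.6709 -0.213 [54. 14.] 11.3 659.5
0.03 0.723 -0.2715 [82. 79.] 90.0 3317.5
```

Emit:
servo_tool(plan="-0.005 0.015 0.15 0 0.4; -0.005 0.015 0.3 0 0.4; -0.005 0.015 0.38 0 0.4; -0.005 0.015 0.42 0 0.4; -0.005 0.015 0.43 0 0.4; -0.005 0.015 0.43 0 0.4")

```text
time_s: 29.15
eef_pos: [0.6733, -0.2172, 0.0084]
tcp_rot: [2.43, 1.989, 0.001]
ft_force: [-0.4, 0.0, 0.2]
finger_gap: 0.0344
finger_force: 0.0
```

Emit:
servo_tool(plan="0 0 0 0 0.2; 0 0 0 0 0; 0 0 0 0 0; 0 0 0 0 0; 0 0 0 0 0; 0 0 0 0 0")

```text
time_s: 29.75
eef_pos: [0.6736, -0.2172, 0.0086]
tcp_rot: [2.43, 1.989, 0.002]
ft_force: [-1.0, -0.5, 6.6]
finger_gap: 0.0124
finger_force: 62.8
```

Emit:
servo_tool(plan="0 0 -0.1 0 0; 0 0 -0.3 0 0; 0 0 -0.6 0 0; 0 0 -0.99 0 0; 0 0 -0.99 0 0; 0 0 -0.99 0 0")

```text
time_s: 30.35
eef_pos: [0.6741, -0.2173, 0.1591]
tcp_rot: [2.428, 1.987, 0.005]
ft_force: [0.0, -0.2, -1.9]
finger_gap: 0.0121
finger_force: 62.0
```

```bash
python3 go.py .64 -.09 .20 0 .63 .04 .20 0 .665 .11 .20 0
```

```text
at [ 0.6741 -0.2173  0.1591] yaw -11.4 t 30.35 F [ 0.  -0.2 -1.9] gap 0.012
[ 0.787 -0.39  -0.273 -0.127] rows 2.8
[ 0.867 -0.067 -0.    -0.   ] rows 2.6
[ 0.467  0.233 -0.    -0.   ] rows 1.6
```

Lifted; the force of 1.9 N fits the cover's weight. I'll carry it to just short of the bay and look with the wrist camera.

Emit:
servo_tool(plan="0.3 -0.15 -0.1 -0.05 0; 0.6 -0.3 -0.2 -0.1 0; 0.79 -0.39 -0.27 -0.13 0; 0.79 -0.39 -0.27 -0.13 0; 0.79 -0.39 -0.27 -0.13 0")

```text
time_s: 30.85
eef_pos: [0.6383, -0.0883, 0.1948]
tcp_rot: [-2.213, -2.228, 0.002]
ft_force: [0.1, -0.9, -3.1]
finger_gap: 0.0121
finger_force: 61.9
```

Emit:
servo_tool(plan="0.25 -0.02 0 0 0; 0.5 -0.04 0 0 0; 0.75 -0.06 0 0 0; 0.87 -0.07 0 0 0; 0.87 -0.07 0 0 0")

```text
time_s: 31.35
eef_pos: [0.6274, 0.0423, 0.1945]
tcp_rot: [-2.213, -2.228, 0.003]
ft_force: [0.5, 0.2, -1.7]
finger_gap: 0.0121
finger_force: 61.9
```

Emit:
servo_tool(plan="0.2 0.1 0 0 0; 0.4 0.2 0 0 0; 0.47 0.23 0 0 0; 0.47 0.23 0 0 0; 0.47 0.23 0 0 0")

```text
time_s: 31.85
eef_pos: [0.6617, 0.1103, 0.1955]
tcp_rot: [-2.217, -2.226, 0.003]
ft_force: [-0.5, 0.1, -1.7]
finger_gap: 0.0122
finger_force: 61.9
```

```bash
python3 go.py
cat > bay.py <<'E'
from h import *
def edges(i,x0,x1,y0,y1,axis,thr=6):
    """edge positions along axis in a strip of a plan view"""
    p=cv2.cvtColor(i,cv2.COLOR_BGR2GRAY)[int((X1-x1)*1000):int((X1-x0)*1000),int((Y1-y1)*1000):int((Y1-y0)*1000)].astype(np.float32)
    r=p.mean(1) if axis=="x" else p.mean(0)
    g=np.diff(cv2.GaussianBlur(r[None],(3,1),0)[0])
    s=x1 if axis=="x" else y1
    return [(round(s-(j+.5)/1000,3),int(g[j])) for j in range(3,len(g)-3) if abs(g[j])==np.abs(g[j-3:j+4]).max() and abs(g[j])>thr]
E
python3 - <<'E'
from workcell import manip
from bay import *
w=manip.read_camera("wrist");np.save("pics/wb.npy",w,allow_pickle=True);print(np.round(w["xyz"],3),np.round(w["orientation"],3))
for z in(.062,.08):
  i=planw(w,z)
  for y in(.18,.20,.22,.24):print(z,"x-edges @y",y,edges(i,.58,.76,y-.004,y+.004,"x"))
  for x in(.64,.665,.69):print(z,"y-edges @x",x,edges(i,x-.004,x+.004,.11,.31,"y"))
E
```

```text
at [0.6617 0.1103 0.1955] yaw 0.24 t 31.85 F [-0.5  0.1 -1.7] gap 0.012
[0.662 0.188 0.348] [-0.306  0.001  0.004]
0.062 x-edges @y 0.18 [(0.711, -92), (0.703, -27), (0.694, -20), (0.689, 50), (0.681, 51), (0.673, -53), (0.658, 51), (0.651, -58), (0.643, -50), (0.633, 37), (0.625, 32)]
0.062 x-edges @y 0.2 [(0.711, -89), (0.703, -31), (0.694, -21), (0.689, 48), (0.681, 58), (0.674, -63), (0.659, 48), (0.651, -43), (0.643, -46), (0.633, 26), (0.625, 32)]
0.062 x-edges @y 0.22 [(0.711, -90), (0.703, -31), (0.694, -21), (0.689, 44), (0.681, 52), (0.674, -76), (0.659, 52), (0.652, -42), (0.644, -50), (0.633, 29), (0.625, 33)]
0.062 x-edges @y 0.24 [(0.712, -79), (0.703, -31), (0.695, -20), (0.69, 29), (0.681, 16), (0.674, -16), (0.665, 6), (0.659, 23), (0.652, -20), (0.644, -50), (0.633, 33), (0.625, 31)]
0.062 y-edges @x 0.64 [(0.291, 96), (0.277, -86), (0.268, -42), (0.152, 69)]
0.062 y-edges @x 0.665 [(0.29, 64), (0.285, 42), (0.277, -90), (0.267, -43), (0.259, -7), (0.253, -13), (0.247, 18), (0.163, -22), (0.152, 70)]
0.062 y-edges @x 0.69 [(0.29, 61), (0.277, -87), (0.271, 28), (0.2
[... 344 characters left out ...]
0.652, -47), (0.645, -44), (0.635, 25), (0.627, 33)]
0.08 x-edges @y 0.22 [(0.708, -93), (0.7, -27), (0.692, -20), (0.686, 44), (0.68, 53), (0.673, -67), (0.659, 55), (0.652, -47), (0.645, -52), (0.635, 29), (0.627, 35)]
0.08 x-edges @y 0.24 [(0.708, -77), (0.701, -38), (0.693, -19), (0.688, 18), (0.682, 7), (0.664, 12), (0.645, -43), (0.633, -24), (0.627, 37)]
0.08 y-edges @x 0.64 [(0.284, 122), (0.273, -91), (0.263, -43), (0.154, 75)]
0.08 y-edges @x 0.665 [(0.283, 62), (0.279, 46), (0.272, -93), (0.262, -42), (0.248, -18), (0.243, 18), (0.164, -27), (0.154, 73)]
0.08 y-edges @x 0.69 [(0.283, 68), (0.279, 41), (0.272, -106), (0.266, 24), (0.262, -44), (0.252, 19), (0.163, -7), (0.154, 77)]
```

The wrist view gives the recess as 70 mm wide, with its centre at about (.668, .207) and yaw about 0. The cover is centred on the TCP. I'll hover just above and compare the cover with the rim in the fixed cameras.

```bash
python3 go.py .668 .206 .19 0 .668 .206 .088 0
```

```text
at [0.6615 0.1102 0.1958] yaw 0.22 t 31.9 F [ 0.   1.  -1.7] gap 0.012
[0.639 0.045 0.039 0.002] rows 1.9
[ 0.    0.    0.68 -0.  ] rows 2.0
```

Emit:
servo_tool(plan="0.2 0.02 0.04 0 0; 0.4 0.04 0.04 0 0; 0.6 0.045 0.04 0 0; 0.64 0.045 0.04 0 0; 0.64 0.045 0.04 0 0")

```text
time_s: 32.4
eef_pos: [0.6678, 0.2076, 0.1902]
tcp_rot: [2.215, 2.228, -0.001]
ft_force: [0.3, -0.4, -1.9]
finger_gap: 0.0119
finger_force: 61.9
```

Emit:
servo_tool(plan="0 0 0.25 0 0; 0 0 0.5 0 0; 0 0 0.64 0 0; 0 0 0.68 0 0; 0 0 0.68 0 0")

```text
time_s: 32.9
eef_pos: [0.6677, 0.2063, 0.0879]
tcp_rot: [-2.217, -2.225, 0.002]
ft_force: [1.2, -0.2, -2.3]
finger_gap: 0.012
finger_force: 61.8
```

```bash
python3 go.py
python3 - <<'E'
from workcell import manip
from bay import *
zt=float(manip.sense()["eef_pos"][2])-.0086+.008
for n in("scene","side","wrist"):
    d=manip.read_camera(n);np.save(f"pics/{n}_h.npy",d,allow_pickle=True);P=planw if n=="wrist" else plan
    for nm,z in(("rim",.062),("plate",zt)):
        i=P(d,z)
        for y in(.17,.24):print(n,nm,"x @y",y,edges(i,.59,.75,y-.004,y+.004,"x",12))
        for x in(.645,.69):print(n,nm,"y @x",x,edges(i,x-.004,x+.004,.11,.31,"y",12))
E
```

```text
at [0.6677 0.2063 0.0879] yaw 0.21 t 32.9 F [ 1.2 -0.2 -2.3] gap 0.012
scene rim x @y 0.17 [(0.677, -13), (0.627, -12)]
scene rim x @y 0.24 [(0.743, -21), (0.685, 15), (0.654, -18)]
scene rim y @x 0.645 [(0.281, 15), (0.256, -19), (0.199, 20), (0.131, 17)]
scene rim y @x 0.69 [(0.281, 15), (0.275, -14), (0.148, -14), (0.13, 19)]
scene plate x @y 0.17 [(0.718, 12)]
scene plate x @y 0.24 [(0.743, -22), (0.702, 18), (0.661, -19)]
scene plate y @x 0.645 []
scene plate y @x 0.69 [(0.277, 13), (0.258, -13), (0.253, 15), (0.142, -13), (0.115, 18)]
side rim x @y 0.17 [(0.711, 16), (0.706, -18), (0.695, -16), (0.676, 13), (0.667, 15), (0.64, -24), (0.611, 25)]
side rim x @y 0.24 [(0.709, -15), (0.642, -43), (0.635, -46), (0.629, 22), (0.603, 12)]
side rim y @x 0.645 [(0.268, 12), (0.241, 50), (0.236, -24), (0.229, 18), (0.211, -22)]
side rim y @x 0.69 [(0.248, 19), (0.241, 46), (0.215, -20)]
side plate x @y 0.17 [(0.736, -16), (0.705, -69), (0.694, -14), (0.681, -13), (0.676, 12), (0.657, 34), (0.633, -27), (0.611, 20)]
side plate x @y 0.24 [(0.744, 46), (0.685, -21), (0.679, 22), (0.672, 24)
[... 416 characters left out ...]
 (0.636, 31), (0.629, -50), (0.623, 17)]
wrist rim x @y 0.24 [(0.712, -82), (0.708, 80), (0.629, -90), (0.625, 33)]
wrist rim y @x 0.645 [(0.279, -109), (0.271, 25), (0.263, 89), (0.256, -16), (0.249, 15), (0.23, -38), (0.192, -41)]
wrist rim y @x 0.69 [(0.303, 71), (0.278, -101), (0.268, -30), (0.263, 89), (0.234, -20), (0.227, -14), (0.193, -48), (0.17, -15)]
wrist plate x @y 0.17 []
wrist plate x @y 0.24 [(0.747, 46), (0.702, 100), (0.688, -16), (0.674, 12), (0.635, -83)]
wrist plate y @x 0.645 [(0.28, -84), (0.273, 25), (0.266, 96), (0.254, 53), (0.238, -34), (0.205, -21)]
wrist plate y @x 0.69 [(0.3, 56), (0.279, -111), (0.266, 93), (0.261, -30), (0.254, 34), (0.233, -12), (0.205, -32)]
```

The wrist camera agrees on both: rim centre (.6685, .2085) and plate centre (.6685, .208). I'll lower it gently.

Emit:
servo_tool(plan="0 0 0.03 0 0; 0 0 0.06 0 0; 0 0 0.09 0 0; 0 0 0.11 0 0; 0 0 0.12 0 0; 0 0 0.12 0 0")

```text
time_s: 33.65
eef_pos: [0.6678, 0.2079, 0.0697]
tcp_rot: [-2.215, -2.227, 0.001]
ft_force: [-0.4, -0.2, -0.8]
finger_gap: 0.0123
finger_force: 61.8
```

Emit:
servo_tool(plan="0 0 0.01 0 0; 0 0 0.02 0 0; 0 0 0.03 0 0; 0 0 0.035 0 0; 0 0 0.035 0 0")

```text
time_s: 34.15
eef_pos: [0.6679, 0.2079, 0.0647]
tcp_rot: [-2.215, -2.227, 0.0]
ft_force: [-0.5, -0.9, -1.9]
finger_gap: 0.0122
finger_force: 61.8
```

Emit:
servo_tool(plan="0 0 0.01 0 0; 0 0 0.02 0 0; 0 0 0.02 0 0")

```text
time_s: 34.45
eef_pos: [0.6682, 0.208, 0.0626]
tcp_rot: [2.215, 2.227, 0.001]
ft_force: [-0.5, 0.1, 1.6]
finger_gap: 0.0122
finger_force: 62.3
```

Contact comes at exactly the expected seat height. I'll press slightly, release and lift.

Emit:
servo_tool(plan="0 0 0.005 0 0; 0 0 0.005 0 0.1; 0 0 0.005 0 0.3; 0 0 0.005 0 0.45; 0 0 0 0 0.45; 0 0 0 0 0.45")

```text
time_s: 35.05
eef_pos: [0.6681, 0.208, 0.0618]
tcp_rot: [-2.215, -2.227, 0.0]
ft_force: [-0.7, 0.5, -0.8]
finger_gap: 0.0383
finger_force: 0.0
```

Emit:
servo_tool(plan="0 0 -0.1 0 0.45; 0 0 -0.3 0 0.45; 0 0 -0.6 0 0.45; -0.3 0 -0.99 0 0.45; -0.6 0 -0.99 0 0.45; -0.6 0 -0.99 0 0.45")

```text
time_s: 35.65
eef_pos: [0.6697, 0.1146, 0.2139]
tcp_rot: [2.216, 2.221, 0.005]
ft_force: [-0.9, -0.7, -0.2]
finger_gap: 0.0385
finger_force: 0.0
```

```bash
python3 go.py
python3 - <<'E'
from workcell import manip
from bay import *
d=manip.read_camera("wrist");i=planw(d,.062)
for y in(.17,.19,.25):print("x @y",y,edges(i,.59,.75,y-.004,y+.004,"x",12))
for x in(.645,.69):print("y @x",x,edges(i,x-.004,x+.004,.11,.31,"y",12))
s=manip.read_camera("side");i=plan(s,.062)
for y in(.17,.25):print("side x @y",y,edges(i,.59,.75,y-.004,y+.004,"x",12))
for x in(.645,.69):print("side y @x",x,edges(i,x-.004,x+.004,.11,.31,"y",12))
E
```

```text
at [0.6697 0.1146 0.2139] yaw 0.14 t 35.65 F [-0.9 -0.7 -0.2] gap 0.038
x @y 0.17 [(0.71, -80), (0.706, 21), (0.701, 79), (0.634, -88), (0.625, 30)]
x @y 0.19 [(0.711, -83), (0.701, 105), (0.675, -83), (0.659, 87), (0.634, -77), (0.625, 34)]
x @y 0.25 [(0.712, -87), (0.701, 93), (0.635, -76), (0.631, -26), (0.625, 38)]
y @x 0.645 [(0.302, 110), (0.277, -88), (0.271, 25), (0.267, 87), (0.256, 42), (0.163, -42), (0.155, 42), (0.15, -81), (0.138, 36)]
y @x 0.69 [(0.291, 64), (0.287, 47), (0.277, -86), (0.267, 81), (0.256, 47), (0.163, -36), (0.155, 34), (0.151, -86), (0.138, 78)]
side x @y 0.17 [(0.708, -21), (0.703, 22), (0.698, 48), (0.68, -68), (0.664, 50), (0.633, -63), (0.611, 15)]
side x @y 0.25 [(0.709, -74), (0.704, 30), (0.698, 73), (0.631, -56), (0.627, -21), (0.602, 19)]
side y @x 0.645 [(0.269, 51), (0.263, -18), (0.257, 16), (0.163, -16), (0.152, -38), (0.146, -19)]
side y @x 0.69 [(0.269, 55), (0.263, -55), (0.256, 48), (0.165, -44), (0.157, 43), (0.144, -24), (0.138, 60)]
```

The cover is within about 1 mm of the rim's centre, square, and the right size at the rim plane. The modules were checked earlier and the arm is clear of everything, so I'll hand in.

```bash
python3 -c "
from workcell import manip
print(manip.hand_in())"
```

```text
the job is handed in; nothing more can be done
None
```

I handed the job in at about 36 s of the 67 s allowed, and no verdict came back. By my last measurements, each module is within about 4 mm of its tray's centre and the cover is square in the bay, about 1 mm off centre. I kept the arm clear of the bystanders but did not re-measure them.

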